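# Clear the catch tray: black units behind the cassette gate, white ones to rework

### The job

Empty the test machine's catch tray. Slide the cassette's blue gate fully open, slide every all-black detector unit from the tray (and the one on the cassette's apron, if any) into the cassette lane past the gate and then push the gate fully shut behind them; put every white-sided unit flat and upright on the floor of the blue tote. Leave the blue-capped marker, the loose black cap and the bottle where they are.

Things in the scene. Friction and masses are not known exactly. Their poses are not given: they have to be found in the camera images.
- cassette: shipping cassette, fixed: aluminium base plate 4 mm thick with a straight level lane for three detector trays in a row, loaded from the flat apron before its mouth. Origin: on the bench under the middle of the mouth, in the gate's plane; x points into the lane, y to the left when looking in, z up. A tray must be wholly past the gate plane for the gate to shut.
- apron (a point): landing place on the apron, 58 mm before the mouth, on the apron's surface, 4 mm above the bench; axes as the cassette's. The apron is 110 mm wide and reaches 105 mm before the mouth. From 41 to 7 mm before the mouth two flared guides (tops 19 mm above the bench) narrow from about 86 to 77 mm apart.
- lane (a point): middle of the lane, on its floor (level with the apron), 112.5 mm behind the gate plane. Lane: from 5 to 220 mm behind that plane (back stop), 73 mm wide. Lips along both sides, 61 mm apart, underside 12 and top 16 mm above the floor, hold a tray down: it must be slid in from the apron, square to the lane, body in the open gap between the lips. Three trays take 207 mm; each pushes the earlier ones on.
- gate (a joint): the cassette's blue retaining gate, a plate 60 mm long, 6 mm thick, from 5 to 24 mm above the bench, sliding across the mouth at x = 0 of the cassette. Value in m: 0 = shut (middle of the mouth, at its stop), grows as it slides towards the cassette's -y; 0.080 = fully open (at its stop). Slides with about 2 N of friction and stays where it is left.
- gate_tab (a point): top middle of the black upright tab on the gate, by which it is moved: 12 mm thick along the sliding direction, 24 mm across it, 26 mm tall, its top (this point) 50 mm above the bench. Axes parallel to the cassette's.
- catch_tray: sheet-steel catch tray of the test machine on a low grey plinth, fixed: 184 x 184 mm, inside 176 x 176 mm, floor 22 mm above the bench, walls 4 mm thick, tops 34 mm above the bench. Origin: centre of the underside. Up to four units lie in it, two by two about 88 mm apart, turned a little; a further all-black one may stand on the cassette apron. The old units in the heap on the bench by the grey crate do not count.
- tote: blue rework tote, open box, fixed: inside 106 mm (its x) by 184 mm (its y), floor 4 mm thick, walls 4 mm thick and 42 mm high. Origin: centre of the underside; z up. Holds two units side by side along its y.
- blue_marker: bystander: white marker pen with a blue cap, lying, 139 mm long, 18 mm thick; origin at its underside
- loose_cap: bystander: loose flat black cap, 48 mm across, 7 mm high; origin at its underside
- glue_bottle: bystander: small upright dropper bottle with a red tip, 36 mm across, 107 mm high; origin at its underside
- black_a: loose detector unit: round ALL-BLACK body 46 mm across with a black top, on a square white tray 69 x 69 x 9 mm with cut corners. 34 mm high in all; the body can be grasped 10 to 34 mm above the underside. 50 to 120 g. Origin: centre of the underside; z up; x, y along the tray's sides. Goes in the cassette. Two or three of these are there; an absent one has no pose.
- black_b: loose detector unit: round ALL-BLACK body 46 mm across with a black top, on a square white tray 69 x 69 x 9 mm with cut corners. 34 mm high in all; the body can be grasped 10 to 34 mm above the underside. 50 to 120 g. Origin: centre of the underside; z up; x, y along the tray's sides. Goes in the cassette. Two or three of these are there; an absent one has no pose.
- black_c: loose detector unit: round ALL-BLACK body 46 mm across with a black top, on a square white tray 69 x 69 x 9 mm with cut corners. 34 mm high in all; the body can be grasped 10 to 34 mm above the underside. 50 to 120 g. Origin: centre of the underside; z up; x, y along the tray's sides. Goes in the cassette. Two or three of these are there; an absent one has no pose.
- white_a: loose detector unit: round WHITE-SIDED body 46 mm across with a black top, on a square white tray 69 x 69 x 9 mm with cut corners. 34 mm high in all; the body can be grasped 10 to 34 mm above the underside. 50 to 120 g. Origin: centre of the underside; z up; x, y along the tray's sides. Goes in the tote.
- white_b: loose detector unit: round WHITE-SIDED body 46 mm across with a black top, on a square white tray 69 x 69 x 9 mm with cut corners. 34 mm high in all; the body can be grasped 10 to 34 mm above the underside. 50 to 120 g. Origin: centre of the underside; z up; x, y along the tray's sides. Goes in the tote.
Things that resemble listed ones, but are neither listed nor needed, are in the scene too. Leave any red look-alike of the white_a alone.

How it is judged:
By the outcome, as a careful person would: the job done as asked, in the order asked, and still so for the second after the job is handed in, with the robot touching nothing.
Of black_a, black_b, black_c only 2 to 3 are there at a start; the rules pass over those that are not, and their reading is None.
At some moment in a run one of black_a, black_b, black_c, white_a, white_b may be knocked a few centimetres aside while the robot is not near it.
It also fails if it takes over 208 s, if anything falls off the work surface, if the arm or the gripper's body presses on something with over 40 N, if the wrist force passes 120 N, or if a joint passes its speed limit or range.

### The arm

A 7-joint arm with a two-finger parallel gripper is mounted at the origin on a cart in front of the work surface, level with it; the furniture and walls round the work are solid. World frame = base frame: x ahead of the robot, y to its left, z up, the work surface at z = 0. Lengths are in m, angles in rad, forces in N, time in s.
With the tool pointing down it reaches from about 0.35 to 0.9 m from the base axis. Payload 19.9 kg.
Tool frame: the origin (TCP) lies midway between the tips of the shut fingers; the grasp point (between the pads) lies 19 mm behind it (grasp_offset is the distance from the TCP to the grasp point, in m); z points along the fingers, y is the direction in which the jaws open and shut (so a half turn about z gives the same grasp; the last joint's range is limited). The gripper opens to 85 mm and grips with 20 to 120 N. Pads are 22 mm wide; open, the fingers measure 114 mm over their backs; the gripper's body (76 mm by 85 mm) begins 54 mm behind the grasp point. The pads swing forward as they close: fully open they stand 13 mm farther back than shut.
Start: joints at [1.266, 0.417, -0.01, 1.614, 0.005, 1.111, -0.053], TCP at [0.163, -0.603, 0.231] pointing down, gripper open.
Joint ranges: [-2.81, 2.81], [-0.39, 2.02], [-1.27, 1.25], [0.06, 2.57], [-1.19, 4.33], [0.19, 2], [-2.82, 2.82]. Speed limits (rad/s): [1.89, 1.89, 2.39, 2.39, 3.01, 3.01, 3.01].

### API

Orientations are given as a unit quaternion [w, x, y, z].
In Python, from plant import * gives the robot as it stands.
- The arm moves only by the shell command python3 -m creep 'ROWS' [FORCE]. ROWS is JSON, a list of rows, each a list of 3 entries, a list of its own where there are three numbers: the turn, a rotation vector about the tool's x, y, z in rad, then the shift along the tool's x, y, z in cm, then the closure in counts, from 0 (fully open) to 255 (shut). A call has 1 to 5 rows; each row shifts and turns the pose as measured when the row begins, along the tool's axes as they then stand; what a row does not reach is not made up. A row lasts 1/8 s, in which the tool goes at most 62.5 mm and 10.7 degrees, less where a joint would pass 70% of its speed; a pose out of reach is approached as far as the arm can. A call is refused whole if a number of a shift passes 6.25 or a number of a turn 0.188, either way. A call with a gripper value outside its range is refused whole. The fingers move at their own pace and stop on an object; FORCE is the grip in N (left out, the last holds). Time passes only in rows, so rows that do not move let the fingers close. It gives the time, the measured TCP pose, the force and the opening at its end, in the units of the state.
- get_obs(): the state, without advancing time (a new reading comes with each control period).
- grab_frame(name): name is "side" or "top" or "wrist"; returns (picture, depth): 420x560x3 uint8, red, green, blue; 420x560 float32, m along the optical axis (not along the pixel's ray), 0 where there is no reading.
- camera_info(name): a dict with "camera_matrix" (3x3 intrinsics, pixels), "camera_from_world" (4x4, takes a point from world to camera coordinates); the wrist camera has in their place "T_tool_cam" (4x4, takes a point from camera to tool coordinates, whose origin is the TCP and whose axes are the flange's). Camera axes: x right, y up, looking along -z (the intrinsics and any distortion apply to the point x, -y, -z); pixel columns grow to the right and rows downward; lengths in m; the calibration is good to about 2 mm. A picture is of the moment at which its call begins: read the wrist's pose just before it. camera_info takes no time and is no camera call.
- close_job(): hands the job in, once; it reports no verdict.
The state is a dict: "clock": time; "qpos": joint angles; "qd": joint speeds; "tau": joint torques, N m; "position": TCP position; "tcp_rot": TCP orientation; "wrist_force": force on the tool from outside, world axes, zero at the start; "torque": the same for the moment, N m; "gripper_width": opening from 0.0 (shut) to 1.0 (fully open).
Only numpy, scipy, OpenCV 4.12 (cv2) and the standard library are available. Lean on these libraries where they do the work, as an engineer would, in place of code of your own. Each camera call takes 0.05 s, during which the arm holds its last target.

## Working session

There is one attempt and no reset: what is moved stays moved. The work goes in short steps, Python scripts to look and compute and a shell command to move; the robot and the scene stay as the last step left them, time stands still between calls to the robot, and variables do not carry over. Pictures are saved under pics/ and viewed, and the job is handed in when it is done.

```bash
ls; mkdir -p pics; python3 - <<'E'
from plant import *
import cv2
o=get_obs();print(o)
for n in("top","side","wrist"):
    p,d=grab_frame(n);cv2.imwrite(f"pics/{n}0.png",p[:,:,::-1]);print(n,camera_info(n))
E
```

```text
pics
{'clock': 0.0, 'qpos': array([ 1.265509  ,  0.41800437, -0.0103237 ,  1.61418882,  0.00468569,
        1.1106792 , -0.05299628]), 'qd': array([ 0.00020693, -0.00043197, -0.00030089,  0.00023211, -0.00206976,
       -0.00048415, -0.00121527]), 'tau': array([-7.48468046e-04, -8.64452434e+01,  6.78471588e-01, -4.34913325e+01,
        1.90232584e-02,  7.26115322e-03, -1.12217120e-05]), 'position': array([ 0.1628751 , -0.6030395 ,  0.23063504]), 'tcp_rot': array([-6.16634706e-04,  9.91312820e-01,  1.31523757e-01, -1.17899129e-04]), 'wrist_force': array([-0.39908189,  0.44345731, -0.24523126]), 'torque': array([-0.0283768 ,  0.03875855, -0.01499002]), 'gripper_width': 0.9995013359938253}
top {'camera_matrix': array([[424.49741309,   0.        , 278.17197461],
       [  0.        , 424.49741309, 207.06185183],
       [  0.        ,   0.        ,   1.        ]]), 'camera_from_world': array([[ 2.40213956e-02, -9.99711227e-01, -6.59535363e-04,
        -8.80890167e-02],
       [ 9.95690961e-01,  2.38656774e-02,  8.96099276e-02,
        -6.12139800e-01],
       [-8.95683104e-02, -2.80924892
[... 415 characters left out ...]
, -0.60429372,  0.79134818, -0.15868282],
       [-0.10213153,  0.78480775,  0.61126586, -1.66875311],
       [ 0.        ,  0.        ,  0.        ,  1.        ]])}
wrist {'camera_matrix': array([[306.82053921,   0.        , 286.2013632 ],
       [  0.        , 306.82053921, 211.36429309],
       [  0.        ,   0.        ,   1.        ]]), 'T_tool_cam': array([[ 3.64581577e-04,  9.56754751e-01,  2.90895538e-01,
         7.43630638e-02],
       [ 9.99999798e-01, -5.00143506e-04,  3.91663527e-04,
         1.07605126e-03],
       [ 5.20215455e-04,  2.90895336e-01, -9.56754740e-01,
        -1.42038168e-01],
       [ 0.00000000e+00,  0.00000000e+00,  0.00000000e+00,
         1.00000000e+00]])}
```

View pics/top0.png

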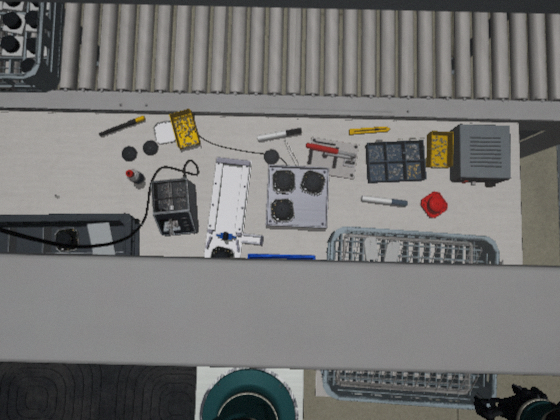

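View pics/side0.png

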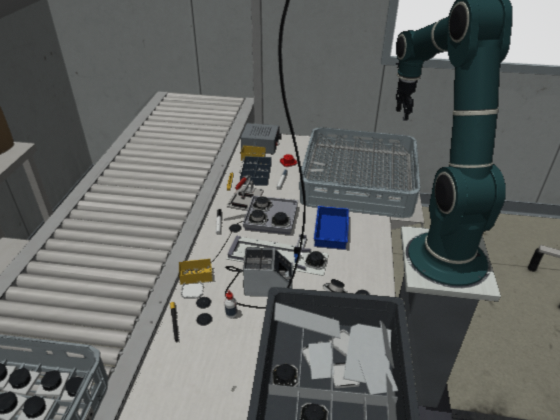

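View pics/wrist0.png

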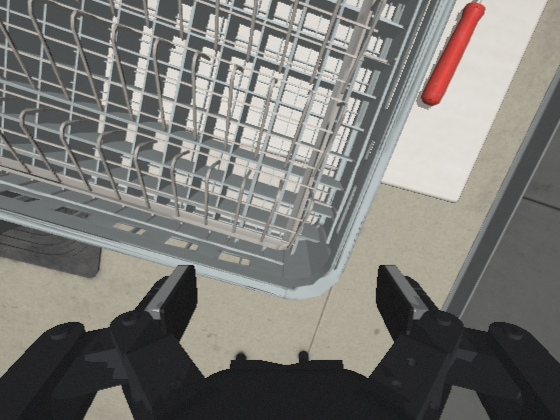

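```bash
cat > h.py <<'E'
from plant import *
import numpy as np, cv2
from scipy.spatial.transform import Rotation as R
def toolT(o=None):
    o=o or get_obs(); q=o["tcp_rot"]; T=np.eye(4); T[:3,:3]=R.from_quat([q[1],q[2],q[3],q[0]]).as_matrix(); T[:3,3]=o["position"]; return T
class V:
    def __init__(s,n):
        s.n=n
        if n=="wrist": s.Tt=toolT()
        s.p,s.d=grab_frame(n); c=camera_info(n); s.K=c["camera_matrix"]
        s.wc=s.Tt@c["T_tool_cam"] if n=="wrist" else np.linalg.inv(c["camera_from_world"])
        s.cw=np.linalg.inv(s.wc)
    def ray(s,u,v):
        r=np.array([(u-s.K[0,2])/s.K[0,0],-(v-s.K[1,2])/s.K[1,1],-1.]); return s.wc[:3,:3]@r
    def atz(s,u,v,z):
        r=s.ray(u,v);o=s.wc[:3,3]; return o+r*(z-o[2])/r[2]
    def dep(s,u,v):
        return s.wc[:3,3]+s.ray(u,v)*s.d[int(round(v)),int(round(u))]
    def cloud(s):
        h,w=s.d.shape;u,v=np.meshgrid(np.arange(w),np.arange(h))
        r=np.stack([(u-s.K[0,2])/s.K[0,0],-(v-s.K[1,2])/s.K[1,1],-np.ones_like(u,float)],-1)*s.d[...,None]
        return r@s.wc[:3,:3].T+s.wc[:3,3]
    def proj(s,P):
        c=s.cw[:3,:3]@np.asarray(P)+s.cw[:3,3]; return s.K[0,2]+s.K[0,0]*c[0]/-c[2], s.K[1,2]-s.K[1,1]*c[1]/-c[2]
    def crop(s,f,x0,y0,x1,y1,k):
        im=cv2.resize(s.p[y0:y1,x0:x1,::-1],None,fx=k,fy=k,interpolation=cv2.INTER_CUBIC)
        for x in range((x0+9)//10*10,x1,10):
            cv2.line(im,((x-x0)*k,0),((x-x0)*k,4 if x%50 else 12),(0,0,255),1)
            if x%20==0: cv2.putText(im,str(x),((x-x0)*k,20),0,.35,(0,0,255))
        for y in range((y0+9)//10*10,y1,10):
            cv2.line(im,(0,(y-y0)*k),(4 if y%50 else 12,(y-y0)*k),(0,0,255),1)
            if y%20==0: cv2.putText(im,str(y),(12,(y-y0)*k+4),0,.35,(0,0,255))
        cv2.imwrite(f,im)
E
python3 - <<'E'
from h import *
t=V("top");t.crop("pics/top1.png",200,150,340,265,5)
s=V("side");s.crop("pics/side1.png",200,180,360,290,5)
E
```

```text
(no output)
```

View pics/top1.png

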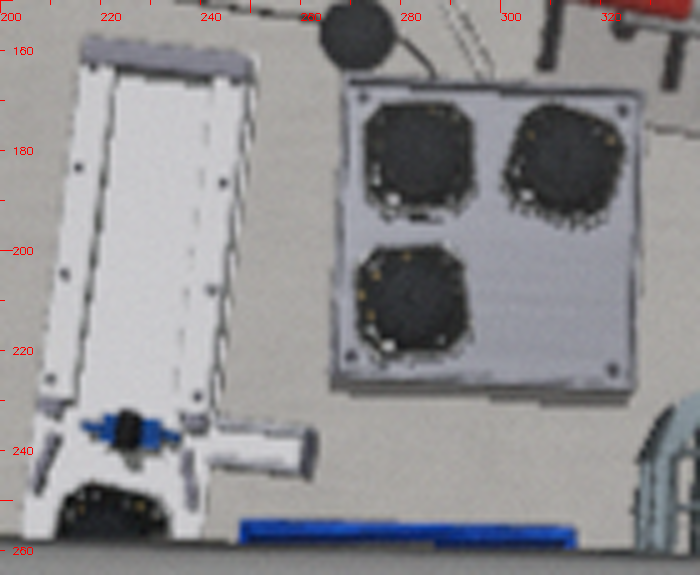

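View pics/side1.png

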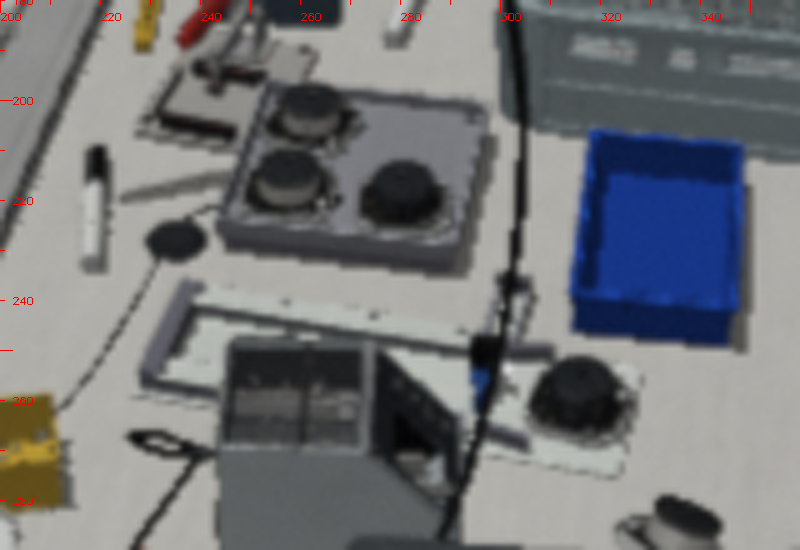

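```bash
python3 - <<'E'
from h import *
np.set_printoptions(precision=4,suppress=True)
t=V("top");s=V("side")
print("beam",t.dep(300,265),t.dep(300,360), t.dep(100,300))
c=t.cloud()
for n,(u,v,z) in dict(wA=(283,180,.056),wB=(312.5,181,.056),bl=(282.5,209,.056),tab=(225.5,236,.05),ct1=(269,165,.034),ct2=(329,168,.034),ct3=(266,228,.034),ct4=(326,230,.034),c1=(216,157,.0),c2=(250,161,.0),ap1=(205,257,.004),ap2=(240,257,.004)).items(): print(n,t.atz(u,v,z),t.dep(u,v))
for n,(u,v,z) in dict(ap=(314,259,.038),tt=(296.5,247,.05),tote1=(319,206,.042),tote2=(348,209,.042),tote3=(315,239,.042),tote4=(346.5,242,.042),bw1=(261.5,200,.056),bw2=(256.5,213,.056),bb=(280,215,.056)).items(): print(n,s.atz(u,v,z),s.dep(u,v))
E
```

```text
beam [ 0.4925 -0.0851  1.1411] [ 0.4582 -0.0858  1.141 ] [ 0.4779 -0.0114  1.1404]
wA [ 0.6922 -0.0858  0.056 ] [ 0.6919 -0.0858  0.0582]
wB [ 0.6913 -0.1731  0.056 ] [ 0.6909 -0.1729  0.0586]
bl [ 0.6061 -0.0863  0.056 ] [ 0.6059 -0.0863  0.0586]
tab [0.523  0.0793 0.05  ] [0.5229 0.079  0.0524]
ct1 [ 0.7404 -0.0426  0.034 ] [ 0.7407 -0.0426  0.0324]
ct2 [ 0.7355 -0.224   0.034 ] [ 0.7348 -0.2235  0.0378]
ct3 [ 0.55   -0.0386  0.034 ] [ 0.5512 -0.0377  0.003 ]
ct4 [ 0.5483 -0.2175  0.034 ] [ 0.5495 -0.2211  0.0018]
c1 [0.7681 0.1236 0.    ] [ 0.7688  0.1241 -0.0032]
c2 [0.758  0.0176 0.    ] [0.7567 0.0171 0.0069]
ap1 [0.4588 0.145  0.004 ] [0.4589 0.1443 0.008 ]
ap2 [0.4614 0.0388 0.004 ] [0.4613 0.0388 0.0037]
ap [0.4611 0.12   0.038 ] [0.4612 0.1171 0.0353]
tt [0.5256 0.0819 0.05  ] [0.5256 0.081  0.0492]
tote1 [ 0.467  -0.1764  0.042 ] [ 0.467 -0.179  0.04 ]
tote2 [ 0.3549 -0.1742  0.042 ] [ 0.3547 -0.178   0.0391]
tote3 [0.4661 0.0209 0.042 ] [0.4664 0.014  0.036 ]
tote4 [0.3547 0.0203 0.042 ] [0.3544 0.0144 0.0369]
bw1 [ 0.6906 -0.1624  0.056 ] [ 0.6913 -0.1659  0.0534]
bw2 [ 0.695  -0.0783  0.056 ] [ 0.6954 -0.0805  0.0542]
bb [ 0.6062 -0.0795  0.056 ] [ 0.6062 -0.08    0.0556]
```

```bash
cat >> h.py <<'E'
def go(x,y,z,yaw=None):
    o=get_obs();T=toolT(o); 
    cy=np.arctan2(T[1,0],T[0,0])
    e=T[:3,:3].T@(np.array([x,y,z])-T[:3,3])*100
    tilt=T[:3,:3].T@np.array([0,0,-1.]) # want 0,0,1 ; turn tool z -> this
    rv=np.cross([0,0,1.],tilt)
    tw=0 if yaw is None else -(yaw-cy)
    print("pos",T[:3,3].round(4),"yaw %.3f"%cy,"F",o["wrist_force"].round(1),"w %.3f"%o["gripper_width"],"t %.1f"%o["clock"])
    print("shift cm",e.round(2),"rows %.1f"%(np.abs(e).max()/6.25),"turn",rv[:2].round(3),"z %.3f"%tw)
E
python3 -m creep '[[[0,0,0.166],[0,0,-6],0],[[0,0,0.166],[0,0,-6],0],[[0,0,0],[0,0,0],0]]'; python3 -c "
from h import *
go(.40,-.3,.33,-.068);go(.5,.06,.28,-.068)"
```

```text
clock: 0.72
position: [0.1627, -0.603, 0.3541]
tcp_rot: [-0.001, 0.999, -0.04, -0.0]
wrist_force: [-0.7, 0.1, -0.9]
gripper_width: 0.997
pos [ 0.1627 -0.603   0.3541] yaw -0.079 F [-0.7  0.1 -0.9] w 0.997 t 0.7
shift cm [ 21.26 -32.08   2.46] rows 5.1 turn [-0.002  0.001] z -0.011
pos [ 0.1627 -0.603   0.3541] yaw -0.079 F [-0.7  0.1 -0.9] w 0.997 t 0.7
shift cm [ 28.38 -68.74   7.52] rows 11.0 turn [-0.002  0.001] z -0.011
```

```bash
python3 -m creep '[[[0,0,0],[4,-5,0],0],[[0,0,0],[4,-6,0],0],[[0,0,0],[4,-6,0],0],[[0,0,0],[4,-6,0],0],[[0,0,0],[4,-6,0],0]]'; python3 -c "
from h import *
go(.5,.06,.28,-.068)"
```

```text
clock: 1.35
position: [0.3609, -0.3584, 0.3519]
tcp_rot: [-0.001, 0.999, -0.042, -0.002]
wrist_force: [1.0, -0.6, 0.6]
gripper_width: 1.001
pos [ 0.3609 -0.3584  0.3519] yaw -0.083 F [ 1.  -0.6  0.6] w 1.001 t 1.4
shift cm [ 10.41 -42.84   7.27] rows 6.9 turn [-0.002  0.003] z -0.015
```

```bash
python3 -m creep '[[[0,0,0],[4,-6,0],0],[[0,0,0],[4,-6,0],0],[[0,0,0],[4,-6,0],0],[[0,0,0],[0,-3,3],0],[[0,0,0],[0,0,0],0]]'; python3 -c "
from h import *
go(.5,.06,.28,-.068)
w=V('wrist');cv2.imwrite('pics/w1.png',w.p[:,:,::-1])"
```

```text
clock: 1.98
position: [0.4805, -0.1754, 0.3196]
tcp_rot: [-0.002, 0.999, -0.037, -0.002]
wrist_force: [-0.4, -0.5, -0.4]
gripper_width: 1.003
pos [ 0.4805 -0.1754  0.3196] yaw -0.074 F [-0.4 -0.5 -0.4] w 1.003 t 2.0
shift cm [  0.23 -23.6    4.05] rows 3.8 turn [-0.004  0.004] z -0.006
```

View pics/w1.png

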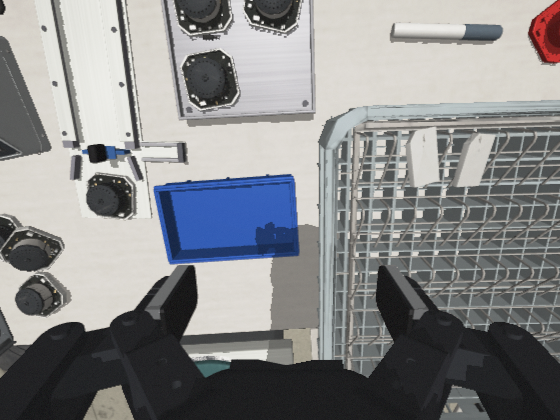

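```bash
python3 -m creep '[[[0,0,0],[0,-5.5,0],0],[[0,0,0],[0,-5.5,0],0],[[0,0,0],[0,-5.5,0],0],[[0,0,0],[0,0,0],0]]'; python3 -c "
from h import *
go(.5,.06,.28,-.068)
w=V('wrist');cv2.imwrite('pics/w2.png',w.p[:,:,::-1]);w.crop('pics/w2c.png',150,20,330,230,4)
np.savez('w2.npz',c=w.cloud(),wc=w.wc,K=w.K)"
```

```text
clock: 2.52
position: [0.4946, -0.013, 0.3235]
tcp_rot: [-0.001, 0.999, -0.041, 0.0]
wrist_force: [0.1, -0.8, 0.0]
gripper_width: 1.0
pos [ 0.4946 -0.013   0.3235] yaw -0.082 F [ 0.1 -0.8  0. ] w 1.000 t 2.5
shift cm [-0.06 -7.31  4.37] rows 1.2 turn [-0.002 -0.001] z -0.014
```

View pics/w2.png

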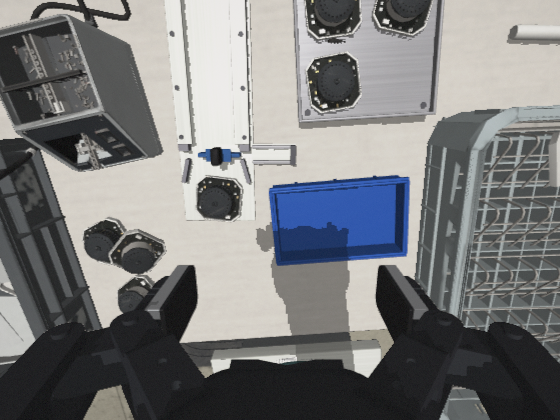

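View pics/w2c.png

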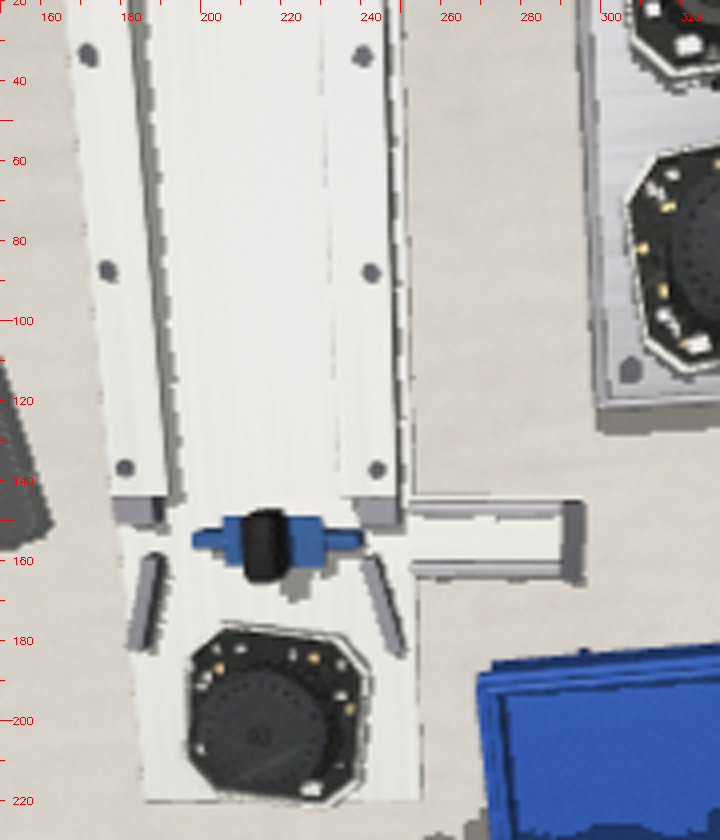

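```bash
cat > m.py <<'E'
from h import *
np.set_printoptions(precision=4,suppress=True)
f=np.load('w2.npz');c=f['c'];w=V.__new__(V);w.wc=f['wc'];w.K=f['K']
P=lambda u,v,z:w.atz(u,v,z)[:2]
L=np.array([P(171.5,33.5,.02),P(176.5,88,.02),P(181,137,.02)]);Rr=np.array([P(240,33.5,.02),P(242.5,88,.02),P(244,137,.02)])
print(L,Rr)
for a in(L,Rr): d=a[0]-a[-1];print(np.arctan2(d[1],d[0]))
m=(L+Rr)/2;d=m[0]-m[-1];print("mid",m,np.arctan2(d[1],d[0]))
print("apron corners",P(186,220,.004),P(254.5,219.5,.004))
print("guides",P(188,159,.019),P(242,159,.019), "posts",P(179,144,.02),P(251,144,.02))
box=c[140:170,200:232].reshape(-1,3);k=box[box[:,2]>.044];print("tab pts",len(k),k.min(0),k.max(0),k.mean(0))
box=c[170:225,190:250].reshape(-1,3);k=box[box[:,2]>.034];print("unit top",len(k),k.min(0),k.max(0),(k.min(0)+k.max(0))/2)
E
python3 m.py
```

```text
[[0.6855 0.12  ]
 [0.6202 0.1257]
 [0.5559 0.1314]] [[0.6782 0.0318]
 [0.6129 0.0366]
 [0.5486 0.0425]]
-0.08707854385592924
-0.08205092082405394
mid [[0.6819 0.0759]
 [0.6165 0.0812]
 [0.5522 0.0869]] -0.08456552686026582
apron corners [0.428  0.1521] [0.42   0.0436]
guides [0.5244 0.1272] [0.518  0.0493] posts [0.5465 0.136 ] [0.5381 0.0337]
tab pts 164 [ 0.5156 -0.0205  0.045 ] [0.5689 0.0873 0.4656] [0.5288 0.0776 0.0616]
unit top 729 [ 0.4368 -0.0205  0.034 ] [0.5689 0.1157 0.4656] [0.5028 0.0476 0.2498]
```

```bash
cat >> m.py <<'E'
print('---')
box=c[135:175,195:240].reshape(-1,3);k=box[(box[:,2]>.044)&(box[:,2]<.058)];print("tab pts",len(k),k.min(0),k.max(0),np.median(k,0))
box=c[170:225,190:250].reshape(-1,3);k=box[(box[:,2]>.034)&(box[:,2]<.05)];print("unit top",len(k),k.min(0),k.max(0),(k.min(0)+k.max(0))/2)
print("gate ends",P(192,154.5,.018),P(241,154.5,.018))
print("tray corners", [P(*q,.013) for q in((205,176),(233,179),(242,187.5),(241,212),(234,221),(205,219),(197,210),(197,188))])
E
python3 m.py|sed -n '/---/,$p'
```

```text
---
tab pts 159 [0.5156 0.0749 0.045 ] [0.5389 0.0873 0.0514] [0.5275 0.0806 0.0491]
unit top 712 [0.4368 0.0706 0.034 ] [0.482  0.1157 0.0404] [0.4594 0.0931 0.0372]
gate ends [0.5302 0.1206] [0.5244 0.05  ]
tray corners [array([0.4968, 0.1083]), array([0.4889, 0.0673]), array([0.4749, 0.0555]), array([0.4367, 0.0618]), array([0.423 , 0.0745]), array([0.4299, 0.119 ]), array([0.4454, 0.129 ]), array([0.4797, 0.1232])]
```

```bash
python3 -c "
from h import *
go(.5275,.081,.06,-.085)"
```

```text
pos [ 0.4946 -0.0154  0.3234] yaw -0.085 F [ 0.  -1.3 -0.2] w 1.001 t 2.6
shift cm [ 2.44 -9.85 26.35] rows 4.2 turn [-0.001 -0.001] z -0.000
```

```bash
python3 -m creep '[[[0,0,0],[0.6,-2.5,5.5],0],[[0,0,0],[0.6,-2.5,5.5],0],[[0,0,0],[0.6,-2.5,5.5],0],[[0,0,0],[0.6,-2.4,5.5],0],[[0,0,0],[0,0,3],0]]'; python3 -c "
from h import *
go(.5275,.081,.028,-.085)"
```

```text
clock: 3.2
position: [0.5346, 0.0716, 0.07]
tcp_rot: [0.001, 0.999, -0.05, 0.005]
wrist_force: [-0.2, -0.5, 0.7]
gripper_width: 0.998
pos [0.5346 0.0716 0.07  ] yaw -0.101 F [-0.2 -0.5  0.7] w 0.998 t 3.2
shift cm [-0.84 -0.87  4.19] rows 0.7 turn [ 0.002 -0.01 ] z -0.016
```

```bash
python3 -m creep '[[[0,-0.01,-0.016],[-0.84,-0.87,2],0],[[0,0,0],[0,0,2],0],[[0,0,0],[0,0,0],0]]'; python3 -c "
from h import *
go(.5275,.081,.028,-.085)
w=V('wrist');cv2.imwrite('pics/w3.png',w.p[:,:,::-1])"
```

```text
clock: 3.58
position: [0.5268, 0.0775, 0.0272]
tcp_rot: [0.002, 0.999, -0.044, -0.002]
wrist_force: [0.4, -0.9, 0.4]
gripper_width: 1.001
pos [0.5268 0.0775 0.0272] yaw -0.087 F [ 0.4 -0.9  0.4] w 1.001 t 3.6
shift cm [ 0.04 -0.35 -0.08] rows 0.1 turn [0.005 0.003] z -0.002
```

View pics/w3.png

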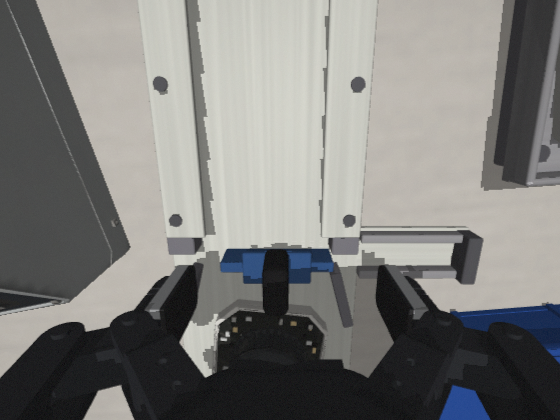

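```bash
python3 -m creep '[[[0,0,0],[0,-0.35,0],150],[[0,0,0],[0,0,0],255],[[0,0,0],[0,0,0],255],[[0,0,0],[0,0,0],255],[[0,0,0],[0,0,0],255]]' 40; python3 -m creep '[[[0,0,0],[0,0,0],255],[[0,0,0],[0,0,0],255]]'; python3 -c "
from h import *
go(.5275,.081,.028,-.085)"
```

```text
clock: 4.25
position: [0.5295, 0.0812, 0.0313]
tcp_rot: [0.002, 0.999, -0.044, 0.001]
wrist_force: [0.2, -0.2, -0.5]
gripper_width: 0.128
clock: 4.5
position: [0.5295, 0.0812, 0.0313]
tcp_rot: [0.002, 0.999, -0.044, 0.001]
wrist_force: [-0.0, 0.1, 0.4]
gripper_width: 0.128
pos [0.5295 0.0812 0.0313] yaw -0.088 F [-0.   0.1  0.4] w 0.128 t 4.5
shift cm [-0.2   0.04  0.33] rows 0.1 turn [ 0.004 -0.003] z -0.003
```

```bash
python3 -m creep '[[[0,0,0],[0,2,0],255],[[0,0,0],[0,2,0],255],[[0,0,0],[0,2,0],255],[[0,0,0],[0,0,0],255]]'; python3 -m creep '[[[0,0,0],[0,1,0],255],[[0,0,0],[0,0.5,0],255]]';python3 -c "
from h import *
go(.5295,.0812,.028,-.085)"
```

```text
clock: 5.0
position: [0.5239, 0.0177, 0.0313]
tcp_rot: [0.002, 0.999, -0.045, 0.001]
wrist_force: [0.4, -1.3, -2.0]
gripper_width: 0.128
clock: 5.25
position: [0.5232, 0.009, 0.0315]
tcp_rot: [-0.002, 0.999, -0.042, 0.002]
wrist_force: [3.8, 44.1, -10.7]
gripper_width: 0.13
pos [0.5232 0.009  0.0315] yaw -0.084 F [  3.8  44.1 -10.7] w 0.130 t 5.2
shift cm [ 0.03 -7.25  0.38] rows 1.2 turn [-0.004 -0.005] z 0.001
```

```bash
python3 -m creep '[[[0,0,0],[0,-0.2,0],255],[[0,0,0],[0,0,0],120],[[0,0,0],[0,0,0],100],[[0,0,0],[0,0,-5],100],[[0,0,0],[0,0,-4],0]]'; python3 -c "
from h import *
go(.4594,.0931,.08,-.168)
w=V('wrist');cv2.imwrite('pics/w4.png',w.p[:,:,::-1])"
```

```text
clock: 5.88
position: [0.521, 0.0105, 0.1211]
tcp_rot: [-0.002, 0.999, -0.041, -0.001]
wrist_force: [0.8, 0.5, -0.1]
gripper_width: 0.802
pos [0.521  0.0105 0.1211] yaw -0.082 F [ 0.8  0.5 -0.1] w 0.802 t 5.9
shift cm [-6.82 -7.7   4.15] rows 1.2 turn [-0.004  0.001] z 0.086
```

View pics/w4.png

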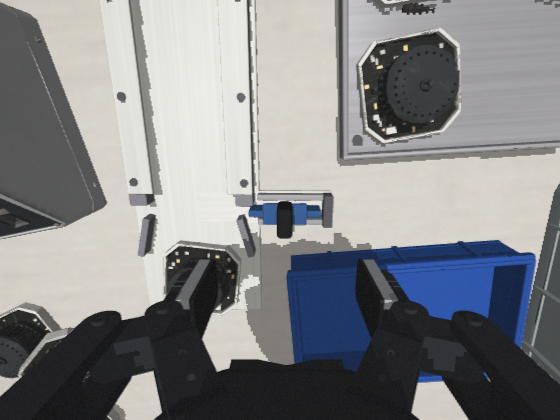

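```bash
python3 -m creep '[[[0,0,0],[-3.4,-3.9,0],0],[[0,0,0],[-3.4,-3.8,0],0],[[0,0,0.086],[0,0,2],0],[[0,0,0],[0,0,0],0]]'; python3 -c "
from h import *
go(.4594,.0931,.018,-.168)
w=V('wrist');cv2.imwrite('pics/w5.png',w.p[:,:,::-1])"
```

```text
clock: 6.42
position: [0.4612, 0.0936, 0.1072]
tcp_rot: [-0.002, 0.996, -0.086, 0.004]
wrist_force: [0.2, 0.6, 1.2]
gripper_width: 0.997
pos [0.4612 0.0936 0.1072] yaw -0.173 F [0.2 0.6 1.2] w 0.997 t 6.4
shift cm [-0.25  0.11  8.92] rows 1.4 turn [-0.004 -0.008] z -0.005
```

View pics/w5.png

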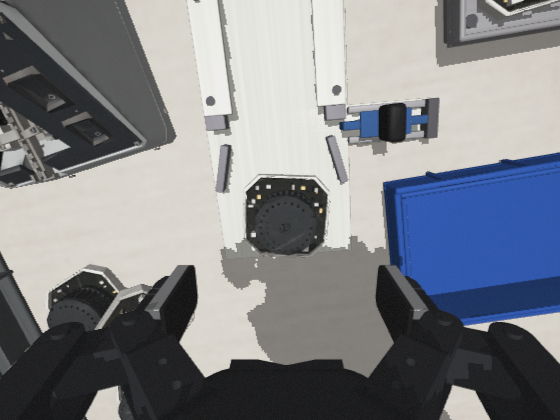

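```bash
python3 -c "
from h import *
np.set_printoptions(precision=3,suppress=True)
w=V('wrist')
for p in((120,280),(100,275),(80,300),(145,288)):print(p,w.dep(*p))
f=np.load('w2.npz')['c']
for p in((165,240),(163,253),(140,232),(135,255),(150,290)):print(p,f[p[1],p[0]])
"; python3 -m creep '[[[0,0,-0.005],[-0.25,0.1,0],70],[[0,0,0],[0,0,0],70],[[0,0,0],[0,0,2.5],70],[[0,0,0],[0,0,0],70]]';python3 -c "
from h import *
go(.4594,.0931,.018,-.168)"
```

```text
(120, 280) [0.423 0.254 0.   ]
(100, 275) [0.433 0.267 0.005]
(80, 300) [0.423 0.273 0.029]
(145, 288) [0.423 0.218 0.026]
(165, 240) [0.396 0.194 0.001]
(163, 253) [0.376 0.199 0.007]
(140, 232) [0.422 0.216 0.03 ]
(135, 255) [0.394 0.22  0.049]
(150, 290) [0.506 0.041 0.355]
clock: 7.02
position: [0.4611, 0.0919, 0.0843]
tcp_rot: [-0.002, 0.997, -0.083, 0.006]
wrist_force: [-0.1, -0.0, 0.3]
gripper_width: 0.726
pos [0.4611 0.0919 0.0843] yaw -0.166 F [-0.1 -0.   0.3] w 0.726 t 7.0
shift cm [-0.26 -0.05  6.63] rows 1.1 turn [-0.005 -0.012] z 0.002
```

```bash
python3 -m creep '[[[-0.005,-0.012,0],[-0.2,0,3.3],70],[[0,0,0],[0,0,3],70],[[0,0,0],[0,0,0.3],70],[[0,0,0],[0,0,0],70]]';python3 -c "
from h import *
go(.4594,.0931,.018,-.168)"
```

```text
clock: 7.52
position: [0.4623, 0.0924, 0.0208]
tcp_rot: [-0.0, 0.997, -0.083, 0.002]
wrist_force: [0.1, -0.6, 0.1]
gripper_width: 0.725
pos [0.4623 0.0924 0.0208] yaw -0.166 F [ 0.1 -0.6  0.1] w 0.725 t 7.5
shift cm [-0.3  -0.02  0.28] rows 0.0 turn [-0.001 -0.004] z 0.002
```

```bash
python3 -m creep '[[[0,0,0],[-0.3,0,0.25],70],[[0,0,0],[0,0,0],255],[[0,0,0],[0,0,0],255],[[0,0,0],[0,0,0],255],[[0,0,0],[0,0,0],255]]' 30;python3 -c "
from h import *
go(.4594,.0931,.018,-.085)
w=V('wrist');cv2.imwrite('pics/w6.png',w.p[:,:,::-1])"
```

```text
clock: 8.15
position: [0.4607, 0.093, 0.021]
tcp_rot: [-0.001, 0.997, -0.083, 0.004]
wrist_force: [-0.1, -0.3, -1.0]
gripper_width: 0.528
pos [0.4607 0.093  0.021 ] yaw -0.166 F [-0.1 -0.3 -1. ] w 0.528 t 8.2
shift cm [-0.13  0.01  0.3 ] rows 0.0 turn [-0.002 -0.007] z -0.081
```

View pics/w6.png

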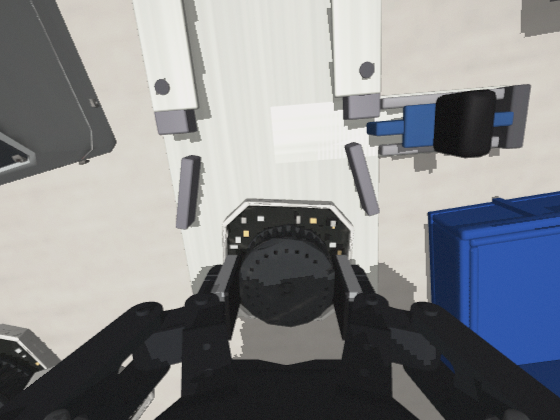

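```bash
python3 -m creep '[[[0,0,-0.081],[0,-0.18,0],255],[[0,0,0],[0,0,0],255],[[0,0,0],[0,0,0],255]]' 30;python3 -c "
from h import *
go(.4594,.0948,.020,-.085)
w=V('wrist');cv2.imwrite('pics/w7.png',w.p[:,:,::-1])"
```

```text
clock: 8.57
position: [0.4609, 0.0947, 0.0209]
tcp_rot: [-0.001, 0.999, -0.043, 0.004]
wrist_force: [-0.5, -0.4, -0.0]
gripper_width: 0.522
pos [0.4609 0.0947 0.0209] yaw -0.086 F [-0.5 -0.4 -0. ] w 0.522 t 8.6
shift cm [-0.15 -0.    0.09] rows 0.0 turn [-0.002 -0.007] z -0.001
```

View pics/w7.png

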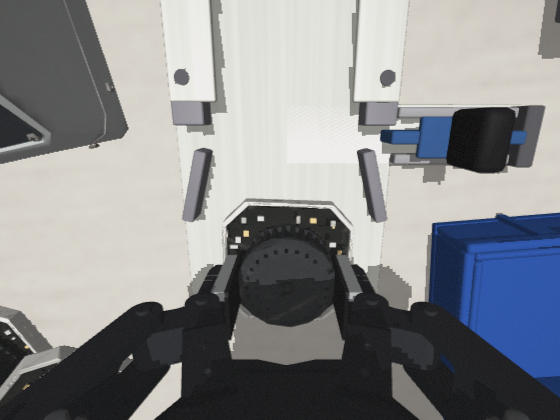

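```bash
python3 -m creep '[[[0,0,0],[2,-0.1,0],255],[[0,0,0],[2,0,0],255],[[0,0,0],[0,0,0],255]]' 30;python3 -c "
from h import *
go(.4594+.03,.0948-.03*.085,.020,-.085)
w=V('wrist');cv2.imwrite('pics/w8.png',w.p[:,:,::-1])"
```

```text
clock: 9.0
position: [0.5016, 0.092, 0.0212]
tcp_rot: [-0.0, 0.999, -0.044, 0.004]
wrist_force: [-0.6, -0.2, -0.8]
gripper_width: 0.529
pos [0.5016 0.092  0.0212] yaw -0.089 F [-0.6 -0.2 -0.8] w 0.529 t 9.0
shift cm [-1.22  0.09  0.11] rows 0.2 turn [-0.001 -0.007] z -0.004
```

View pics/w8.png

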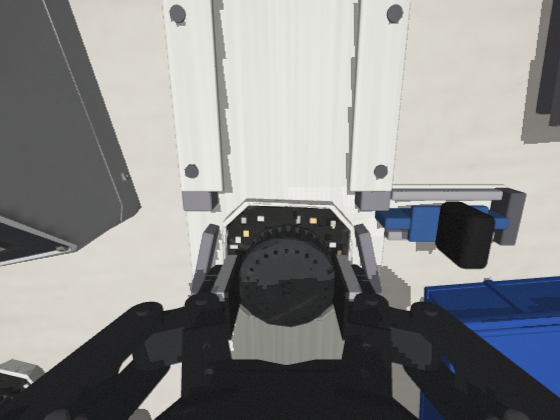

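```bash
python3 -m creep '[[[0,0,-0.003],[2,-0.05,0],255],[[0,0,0],[2,0,0],255],[[0,0,0],[0,0,0],255]]' 30;python3 -c "
from h import *
go(.55,.0874,.020,-.085)"
```

```text
clock: 9.43
position: [0.5392, 0.0894, 0.021]
tcp_rot: [-0.0, 0.999, -0.043, 0.002]
wrist_force: [-0.1, -0.2, -1.7]
gripper_width: 0.521
pos [0.5392 0.0894 0.021 ] yaw -0.086 F [-0.1 -0.2 -1.7] w 0.521 t 9.4
shift cm [1.09 0.1  0.11] rows 0.2 turn [-0.    -0.004] z -0.001
```

```bash
python3 -m creep '[[[0,0,0],[2,0,0],255],[[0,0,0],[2,0,0],255],[[0,0,0],[2,0,0],255],[[0,0,0],[0,0,0],255]]' 30;python3 -c "
from h import *
go(.61,.0817,.020,-.085)
w=V('wrist');cv2.imwrite('pics/w9.png',w.p[:,:,::-1])"
```

```text
clock: 9.93
position: [0.5958, 0.085, 0.0206]
tcp_rot: [0.0, 0.999, -0.042, 0.0]
wrist_force: [0.3, 0.2, 0.3]
gripper_width: 0.517
pos [0.5958 0.085  0.0206] yaw -0.085 F [0.3 0.2 0.3] w 0.517 t 9.9
shift cm [1.45 0.21 0.06] rows 0.2 turn [ 0.001 -0.001] z 0.000
```

View pics/w9.png

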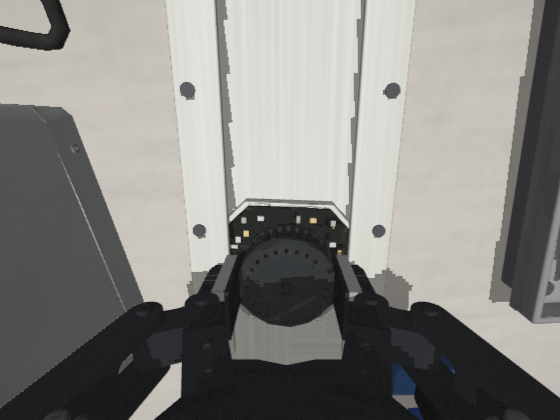

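```bash
python3 -m creep '[[[0,0,0],[0,0.1,0],70],[[0,0,0],[0,0,0],70],[[0,0,0],[0,0,-3],70],[[0,0,0],[0,0,-6],70],[[0,0,0],[0,3,-6],70]]';python3 -c "
from h import *
go(.60,-.086,.17,-.085)"
```

```text
clock: 10.6
position: [0.5875, 0.0583, 0.1668]
tcp_rot: [0.001, 0.999, -0.04, -0.005]
wrist_force: [1.1, -0.2, -0.4]
gripper_width: 0.721
pos [0.5875 0.0583 0.1668] yaw -0.079 F [ 1.1 -0.2 -0.4] w 0.721 t 10.6
shift cm [ 2.39 14.29 -0.32] rows 2.3 turn [0.001 0.009] z 0.006
```

```bash
python3 -m creep '[[[0,0,0],[1,5.5,-1],0],[[0,0,0],[2,6,-1],0],[[0,0,0],[2,6,0],0],[[0,0,0],[0,0,0],0],[[0,0,0],[0,0,0],0]]';python3 - <<'E'
from h import *
go(.60,-.086,.17,-.085)
w=V('wrist');w.crop('pics/w10.png',130,100,430,310,2);cv2.imwrite('pics/w10f.png',w.p[:,:,::-1])
np.savez('w10.npz',c=w.cloud(),wc=w.wc,K=w.K)
E
```

```text
clock: 11.22
position: [0.6237, -0.1235, 0.1928]
tcp_rot: [0.001, 0.999, -0.04, -0.001]
wrist_force: [-0.3, 1.1, 1.1]
gripper_width: 1.005
pos [ 0.6237 -0.1235  0.1928] yaw -0.080 F [-0.3  1.1  1.1] w 1.005 t 11.2
shift cm [-2.66 -3.56  2.27] rows 0.6 turn [0.003 0.001] z 0.005
```

View pics/w10f.png

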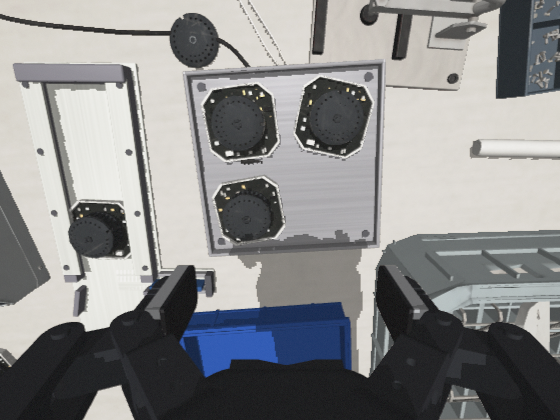

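```bash
python3 - <<'E'
import cv2
im=cv2.imread('pics/w10f.png')
def crop(f,x0,y0,x1,y1,k):
    a=cv2.resize(im[y0:y1,x0:x1],None,fx=k,fy=k,interpolation=cv2.INTER_CUBIC)
    for x in range(x0,x1,10): cv2.line(a,((x-x0)*k,0),((x-x0)*k,6),(0,0,255),1);cv2.putText(a,str(x),((x-x0)*k,16),0,.35,(0,0,255))
    for y in range(y0,y1,10): cv2.line(a,(0,(y-y0)*k),(6,(y-y0)*k),(0,0,255),1);cv2.putText(a,str(y),(8,(y-y0)*k+4),0,.35,(0,0,255))
    cv2.imwrite(f,a)
crop('pics/c1.png',200,165,300,255,6)
crop('pics/c2.png',190,65,380,165,4)
E
```

```text
(no output)
```

View pics/c1.png

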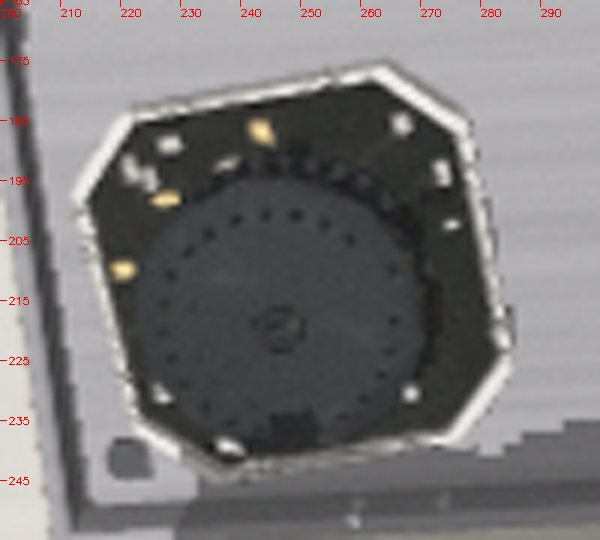

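View pics/c2.png

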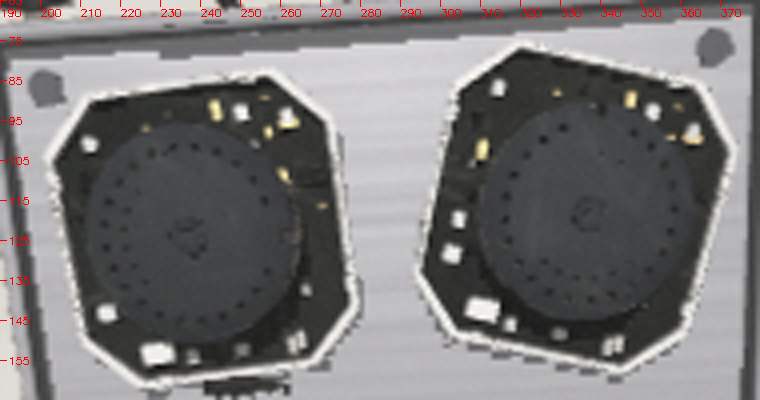

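```bash
cat > oct.py <<'E'
from h import *
np.set_printoptions(precision=4,suppress=True)
def fit(w,pts,z):
    Q=np.array([w.atz(u,v,z)[:2] for u,v in pts],np.float32)
    (c,s,a)=cv2.minAreaRect(Q); 
    a=(a+45)%90-45
    best=None
    E=[(np.linalg.norm(Q[(i+1)%8]-Q[i]),Q[(i+1)%8]-Q[i]) for i in range(8)]
    ang=[np.degrees(np.arctan2(e[1],e[0])) for l,e in E if l>.033]
    ang=[(x+45)%90-45 for x in ang]
    print("c",np.array(c),"size",np.array(s),"rectyaw %.3f"%np.radians(a),"edges",np.radians(ang),"mean %.3f"%np.radians(np.mean(ang)))
def load(f):
    g=np.load(f);w=V.__new__(V);w.wc=g['wc'];w.K=g['K'];w.c=g['c'];return w
E
python3 - <<'E'
from oct import *
w=load('w10.npz')
fit(w,[(221,184),(262,176),(277,186),(284,222),(275,237),(237,244),(222,234),(213,197)],.031)
fit(w,[(210,91),(255,84),(269,96),(276,140),(264,156),(225,161),(210,148),(201,105)],.031)
fit(w,[(304,88),(320,77),(363,86.5),(373,102),(360,149),(346,158),(303,148),(294,133)],.031)
for b in((205,175,295,250),(195,75,280,165),(290,70,378,162)):
    k=w.c[b[1]:b[3],b[0]:b[2]].reshape(-1,3);k=k[(k[:,2]>.052)&(k[:,2]<.062)];print((k.min(0)+k.max(0))/2,k.max(0)-k.min(0))
E
```

```text
c [ 0.6091 -0.085 ] size [0.0666 0.0675] rectyaw 0.114 edges [0.1142 0.1007 0.1148 0.0854] mean 0.104
c [ 0.6958 -0.0857] size [0.0658 0.0647] rectyaw 0.064 edges [0.0638 0.0728 0.0466 0.06  ] mean 0.061
c [ 0.694  -0.1749] size [0.0662 0.0664] rectyaw -0.297 edges [-0.2787 -0.2869 -0.3034 -0.2974] mean -0.292
[ 0.6082 -0.0848  0.0549] [0.0456 0.0454 0.0057]
[ 0.6968 -0.0871  0.0551] [0.046  0.0461 0.0062]
[ 0.6944 -0.1751  0.0551] [0.0453 0.0461 0.0063]
```

```bash
python3 -m creep '[[[0,0,-0.09],[-1.3,-1.9,3],70],[[0,0,-0.09],[0,-1.9,3],70],[[0,0,0],[0,0,2],70],[[0,0,0],[0,0,0],70]]';python3 - <<'E'
from h import *
go(.6085,-.085,.036,.104)
E
```

```text
clock: 11.78
position: [0.6111, -0.0809, 0.1112]
tcp_rot: [0.002, 0.999, 0.054, -0.0]
wrist_force: [-0.3, -0.1, 0.2]
gripper_width: 0.726
pos [ 0.6111 -0.0809  0.1112] yaw 0.108 F [-0.3 -0.1  0.2] w 0.726 t 11.8
shift cm [-0.3   0.35  7.52] rows 1.2 turn [0.004 0.001] z 0.004
```

```bash
python3 -m creep '[[[0,0,0],[-0.3,0.35,3],70],[[0,0,0],[0,0,3],70],[[0,0,0],[0,0,1],70],[[0,0,0],[0,0,0],70]]';python3 - <<'E'
from h import *
go(.6085,-.085,.036,.104)
w=V('wrist');cv2.imwrite('pics/w11.png',w.p[:,:,::-1])
E
```

```text
clock: 12.28
position: [0.6115, -0.087, 0.0439]
tcp_rot: [0.003, 0.999, 0.051, 0.002]
wrist_force: [0.4, 0.5, 0.6]
gripper_width: 0.727
pos [ 0.6115 -0.087   0.0439] yaw 0.101 F [0.4 0.5 0.6] w 0.727 t 12.3
shift cm [-0.28 -0.24  0.79] rows 0.1 turn [ 0.006 -0.004] z -0.003
```

View pics/w11.png

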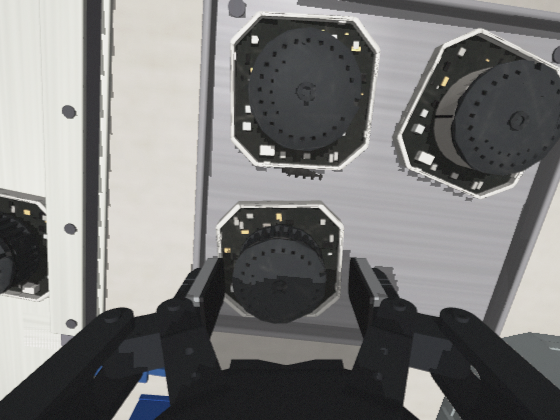

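```bash
python3 -m creep '[[[0,0,0],[-0.28,-0.2,0.8],70],[[0,0,0],[0,0,0],70],[[0,0,0],[0,0,0],255],[[0,0,0],[0,0,0],255],[[0,0,0],[0,0,0],255]]' 30;python3 -m creep '[[[0,0,0],[0,0,-0.3],255],[[0,0,0],[0,0,-2],255],[[0,0,0],[0,0,-4],255],[[0,0,0],[0,0,0],255]]' 30;python3 - <<'E'
from h import *
go(.6085,-.085,.036,.104)
w=V('wrist');cv2.imwrite('pics/w12.png',w.p[:,:,::-1])
go(.4705,.0939,.12,-.085)
E
```

```text
clock: 12.95
position: [0.6099, -0.0854, 0.0386]
tcp_rot: [0.003, 0.999, 0.05, 0.004]
wrist_force: [0.0, -0.5, -0.4]
gripper_width: 0.525
clock: 13.45
position: [0.6097, -0.0848, 0.1063]
tcp_rot: [0.003, 0.999, 0.05, 0.005]
wrist_force: [0.2, -0.1, -0.4]
gripper_width: 0.524
pos [ 0.6097 -0.0848  0.1063] yaw 0.101 F [ 0.2 -0.1 -0.4] w 0.524 t 13.4
shift cm [-0.19 -0.04  7.03] rows 1.1 turn [ 0.007 -0.009] z -0.003
pos [ 0.6088 -0.0849  0.1046] yaw 0.101 F [-0.1 -0.8 -1. ] w 0.527 t 13.5
shift cm [-11.95 -19.17  -1.76] rows 3.1 turn [ 0.007 -0.007] z 0.186
```

View pics/w12.png

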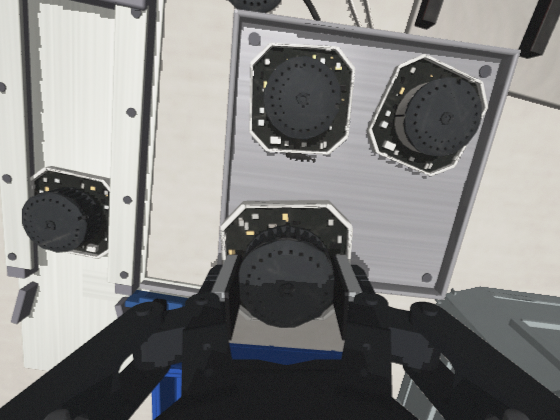

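```bash
python3 -m creep '[[[0,0,0.093],[-2.4,-4,0],255],[[0,0,0.093],[-2.9,-4.5,0],255],[[0,0,0],[-4,-4.5,0],255],[[0,0,0],[-3,-4,0],255],[[0,0,0],[0,0,0],255]]' 30;python3 - <<'E'
from h import *
go(.469,.0942,.045,-.085)
E
```

```text
clock: 14.12
position: [0.4848, 0.0924, 0.1018]
tcp_rot: [0.003, 0.999, -0.046, 0.003]
wrist_force: [-0.2, -0.6, -0.3]
gripper_width: 0.524
pos [0.4848 0.0924 0.1018] yaw -0.093 F [-0.2 -0.6 -0.3] w 0.524 t 14.1
shift cm [-1.62 -0.06  5.67] rows 0.9 turn [ 0.006 -0.007] z -0.008
```

```bash
python3 -m creep '[[[0.006,-0.007,-0.008],[-1.8,-0.06,0],255],[[0,0,0],[0,0,3],255],[[0,0,0],[0,0,2.2],255],[[0,0,0],[0,0,0],255]]' 30;python3 - <<'E'
from h import *
go(.469,.0942,.021,-.085)
w=V('wrist');cv2.imwrite('pics/w13.png',w.p[:,:,::-1])
E
```

```text
clock: 14.62
position: [0.4666, 0.0933, 0.0484]
tcp_rot: [0.0, 0.999, -0.043, -0.0]
wrist_force: [-1.0, 0.9, -0.2]
gripper_width: 0.52
pos [0.4666 0.0933 0.0484] yaw -0.085 F [-1.   0.9 -0.2] w 0.520 t 14.6
shift cm [ 0.23 -0.11  2.74] rows 0.4 turn [0.001 0.001] z -0.000
```

View pics/w13.png

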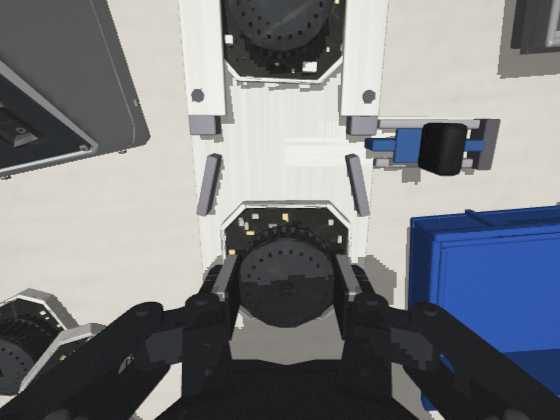

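```bash
python3 -m creep '[[[0,0,0],[0.1,-0.12,1.5],255],[[0,0,0],[0,0,0.8],255],[[0,0,0],[0,0,0],255]]' 30;python3 - <<'E'
from h import *
go(.469,.0942,.021,-.085)
E
```

```text
clock: 15.05
position: [0.4694, 0.0943, 0.026]
tcp_rot: [0.0, 0.999, -0.043, 0.001]
wrist_force: [0.3, 0.2, -0.5]
gripper_width: 0.523
pos [0.4694 0.0943 0.026 ] yaw -0.086 F [ 0.3  0.2 -0.5] w 0.523 t 15.1
shift cm [-0.04  0.01  0.5 ] rows 0.1 turn [ 0.    -0.002] z -0.001
```

```bash
python3 -m creep '[[[0,0,0],[0,0,0.45],255],[[0,0,0],[0,0,0],255]]' 30;python3 - <<'E'
from h import *
go(.469,.0942,.021,-.085)
w=V('wrist');cv2.imwrite('pics/w14.png',w.p[:,:,::-1])
E
```

```text
clock: 15.3
position: [0.4696, 0.0943, 0.0215]
tcp_rot: [0.0, 0.999, -0.043, 0.001]
wrist_force: [-0.2, -0.3, -1.0]
gripper_width: 0.518
pos [0.4696 0.0943 0.0215] yaw -0.086 F [-0.2 -0.3 -1. ] w 0.518 t 15.3
shift cm [-0.06  0.02  0.05] rows 0.0 turn [ 0.    -0.003] z -0.001
```

View pics/w14.png

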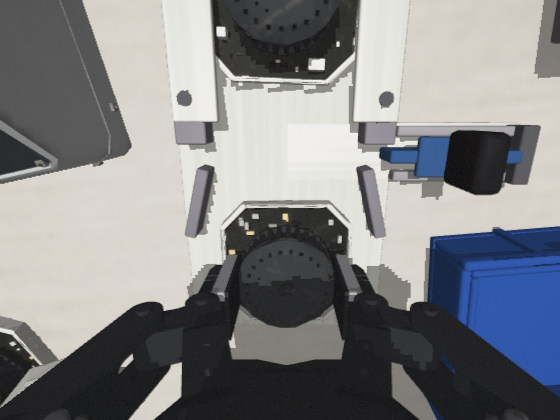

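```bash
python3 -m creep '[[[0,0,0],[2,0,0.05],255],[[0,0,0],[2,0,0],255],[[0,0,0],[0,0,0],255]]' 30;python3 - <<'E'
from h import *
go(.5392,.0892,.021,-.085)
w=V('wrist');cv2.imwrite('pics/w15.png',w.p[:,:,::-1])
E
```

```text
clock: 15.72
position: [0.5108, 0.0909, 0.0219]
tcp_rot: [0.0, 0.999, -0.043, 0.002]
wrist_force: [-0.3, -0.3, -0.6]
gripper_width: 0.521
pos [0.5108 0.0909 0.0219] yaw -0.086 F [-0.3 -0.3 -0.6] w 0.521 t 15.7
shift cm [ 2.85 -0.07  0.1 ] rows 0.5 turn [-0.    -0.004] z -0.001
```

View pics/w15.png

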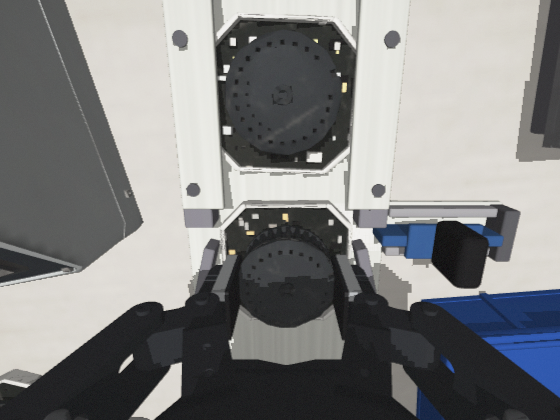

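```bash
python3 -m creep '[[[0,0,0],[2,-0.05,0.05],255],[[0,0,0],[2,0,0],255],[[0,0,0],[2,0,0],255],[[0,0,0],[0,0,0],255]]' 30;python3 - <<'E'
from h import *
go(.60,.0835,.021,-.085)
E
python3 -m creep '[[[0,0,0],[2,0,0],255],[[0,0,0],[1,0,0],255],[[0,0,0],[0,0,0],255]]' 30
python3 - <<'E'
from h import *
go(.60,.0835,.021,-.085)
w=V('wrist');cv2.imwrite('pics/w16.png',w.p[:,:,::-1])
E
```

```text
clock: 16.27
position: [0.5681, 0.0867, 0.0215]
tcp_rot: [0.0, 0.999, -0.042, 0.0]
wrist_force: [-0.2, -0.9, -0.5]
gripper_width: 0.52
pos [0.5681 0.0867 0.0215] yaw -0.084 F [-0.2 -0.9 -0.5] w 0.520 t 16.3
shift cm [3.21 0.05 0.05] rows 0.5 turn [ 0.001 -0.001] z 0.001
clock: 16.65
position: [0.5954, 0.0848, 0.0213]
tcp_rot: [0.001, 0.999, -0.041, -0.001]
wrist_force: [-1.3, -0.6, -0.5]
gripper_width: 0.521
pos [0.5954 0.0848 0.0213] yaw -0.083 F [-1.3 -0.6 -0.5] w 0.521 t 16.6
shift cm [0.47 0.1  0.03] rows 0.1 turn [0.001 0.002] z 0.002
```

View pics/w16.png

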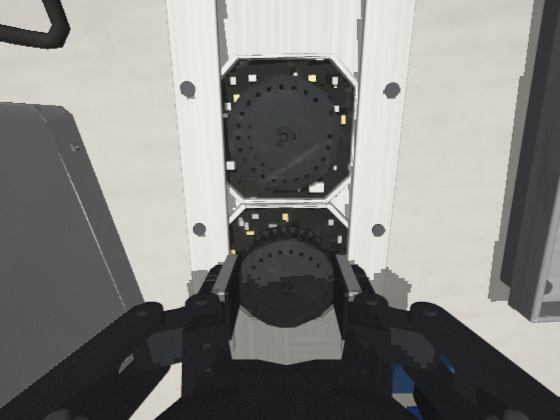

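```bash
python3 -m creep '[[[0,0,0],[0,0,0],70],[[0,0,0],[0,0,0],70],[[0,0,0],[0,0,-3],70],[[0,0,0],[0,0,-5],70],[[0,0,0],[-3,2,-2],100]]';python3 - <<'E'
from h import *
go(.5235,.009,.10,-.085)
E
```

```text
clock: 17.32
position: [0.5617, 0.0689, 0.1227]
tcp_rot: [0.0, 0.999, -0.04, -0.003]
wrist_force: [0.2, -0.1, -0.3]
gripper_width: 0.608
pos [0.5617 0.0689 0.1227] yaw -0.080 F [ 0.2 -0.1 -0.3] w 0.608 t 17.3
shift cm [-3.31  6.28  2.29] rows 1.0 turn [0.001 0.005] z 0.005
```

```bash
python3 -m creep '[[[0,0,0],[-1.6,3,0],130],[[0,0,0],[-1.6,3,1],130],[[0,0,0],[0,0.2,1],130],[[0,0,0],[0,0,0],130]]';python3 - <<'E'
from h import *
go(.5235,.009,.03,-.085)
w=V('wrist');cv2.imwrite('pics/w17.png',w.p[:,:,::-1])
E
```

```text
clock: 17.82
position: [0.5227, 0.0075, 0.1049]
tcp_rot: [0.001, 0.999, -0.04, -0.001]
wrist_force: [-0.7, -0.1, 0.1]
gripper_width: 0.489
pos [0.5227 0.0075 0.1049] yaw -0.080 F [-0.7 -0.1  0.1] w 0.489 t 17.8
shift cm [ 0.08 -0.18  7.49] rows 1.2 turn [0.002 0.001] z 0.005
```

View pics/w17.png

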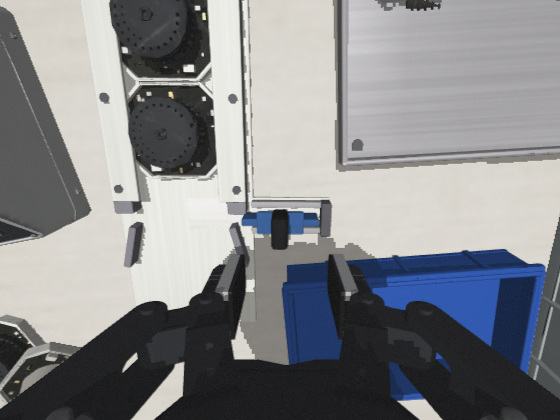

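```bash
python3 -m creep '[[[0,0,0],[0.08,-0.18,3.5],130],[[0,0,0],[0,0,3],130],[[0,0,0],[0,0,0.5],130],[[0,0,0],[0,0,0],130]]';python3 - <<'E'
from h import *
go(.5235,.009,.03,-.085)
E
```

```text
clock: 18.38
position: [0.5265, 0.0125, 0.0355]
tcp_rot: [0.001, 0.999, -0.038, 0.001]
wrist_force: [-0.2, 0.8, 0.5]
gripper_width: 0.492
pos [0.5265 0.0125 0.0355] yaw -0.076 F [-0.2  0.8  0.5] w 0.492 t 18.4
shift cm [-0.28  0.37  0.55] rows 0.1 turn [ 0.001 -0.002] z 0.009
```

```bash
python3 -m creep '[[[0,0,0],[0,0,0.2],255],[[0,0,0],[0,0,0],255],[[0,0,0],[0,0,0],255],[[0,0,0],[0,0,0],255]]' 40;python3 - <<'E'
from h import *
go(.5286,.0889,.03,-.085)
E
```

```text
clock: 18.88
position: [0.5274, 0.0128, 0.0351]
tcp_rot: [0.0, 0.999, -0.038, 0.002]
wrist_force: [2.7, 1.0, -10.7]
gripper_width: 0.128
pos [0.5274 0.0128 0.0351] yaw -0.077 F [  2.7   1.  -10.7] w 0.128 t 18.9
shift cm [-0.46 -7.6   0.51] rows 1.2 turn [ 0.001 -0.005] z 0.008
```

```bash
python3 -m creep '[[[0,0,0],[0,-2,0],255],[[0,0,0],[0,-2,0],255],[[0,0,0],[0,-1.8,0],255],[[0,0,0],[0,0,0],255]]' 40;python3 - <<'E'
from h import *
go(.5286,.0889,.03,-.085)
E
```

```text
clock: 19.38
position: [0.5325, 0.0709, 0.0351]
tcp_rot: [0.001, 0.999, -0.039, 0.003]
wrist_force: [2.3, 1.3, -8.3]
gripper_width: 0.121
pos [0.5325 0.0709 0.0351] yaw -0.079 F [ 2.3  1.3 -8.3] w 0.121 t 19.4
shift cm [-0.54 -1.76  0.5 ] rows 0.3 turn [ 0.002 -0.005] z 0.006
```

```bash
python3 -m creep '[[[0,0,0],[0,-1.4,0],255],[[0,0,0],[0,0,0],255]]' 40; python3 -m creep '[[[0,0,0],[0,-0.5,0],255],[[0,0,0],[0,0,0],255]]' 40; python3 -m creep '[[[0,0,0],[0,-0.4,0],255],[[0,0,0],[0,0,0],255]]' 40
```

```text
clock: 19.62
position: [0.5339, 0.0862, 0.0351]
tcp_rot: [0.001, 0.999, -0.039, 0.003]
wrist_force: [2.7, 1.0, -9.7]
gripper_width: 0.125
clock: 19.88
position: [0.5342, 0.0895, 0.035]
tcp_rot: [0.003, 0.999, -0.04, 0.002]
wrist_force: [2.0, -4.4, -5.2]
gripper_width: 0.123
clock: 20.12
position: [0.5341, 0.0892, 0.035]
tcp_rot: [0.006, 0.999, -0.042, 0.001]
wrist_force: [0.8, 1.9, -6.4]
gripper_width: 0.127
```

```bash
python3 -m creep '[[[0,0,0],[0,-0.7,0],255]]' 40; python3 -m creep '[[[0,0,0],[0,0,0],255]]' 40;python3 - <<'E'
from h import *
w=V('wrist');cv2.imwrite('pics/w18.png',w.p[:,:,::-1])
E
```

```text
clock: 20.25
position: [0.5342, 0.0905, 0.0348]
tcp_rot: [0.01, 0.999, -0.044, -0.0]
wrist_force: [-5.7, -53.5, 16.1]
gripper_width: 0.124
clock: 20.38
position: [0.5342, 0.0891, 0.035]
tcp_rot: [0.011, 0.999, -0.045, -0.0]
wrist_force: [-0.3, 2.2, -3.8]
gripper_width: 0.129
```

View pics/w18.png

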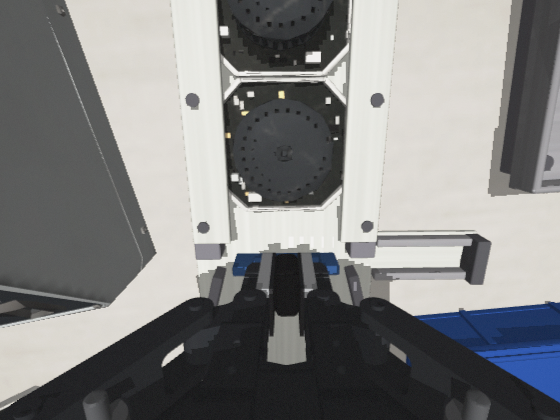

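```bash
python3 -m creep '[[[0,0,0],[0,0,0],190],[[0,0,0],[0,0,0],190],[[0,0,0],[0,0,-3],190],[[0,0,0],[0,0,-6],190],[[0,0,0],[0,0,-6],70]]';python3 - <<'E'
from h import *
go(.697,-.0868,.16,.061)
w=V('wrist');cv2.imwrite('pics/w19.png',w.p[:,:,::-1]);np.savez('w19.npz',c=w.cloud(),wc=w.wc,K=w.K);w.crop('pics/w19c.png',180,130,380,290,4)
E
```

```text
clock: 21.05
position: [0.5326, 0.0961, 0.1863]
tcp_rot: [0.009, 0.999, -0.043, -0.003]
wrist_force: [0.5, -0.2, 0.3]
gripper_width: 0.454
pos [0.5326 0.0961 0.1863] yaw -0.086 F [ 0.5 -0.2  0.3] w 0.454 t 21.1
shift cm [17.96 16.75  2.85] rows 2.9 turn [0.019 0.005] z -0.147
```

View pics/w19c.png

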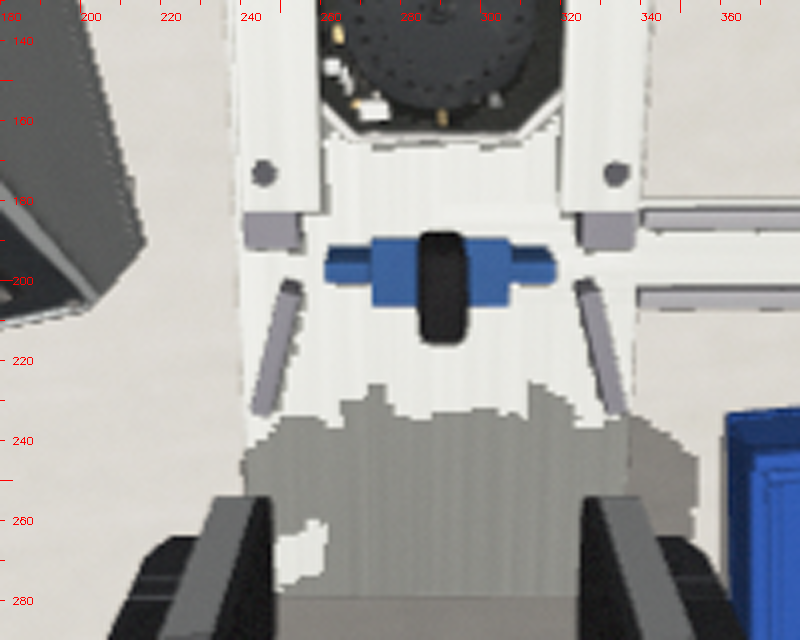

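```bash
python3 - <<'E'
import cv2
im=cv2.imread('pics/w2.png')[165:275,260:420];cv2.imwrite('pics/tote.png',cv2.resize(im,None,fx=5,fy=5,interpolation=cv2.INTER_CUBIC))
E
python3 -m creep '[[[0.019,0.005,-0.147],[4,4,0],70],[[0,0,0],[4,4,0],70],[[0,0,0],[4.5,4,0],70],[[0,0,0],[3.5,2,0],70],[[0,0,0],[0,0,0],70]]'
python3 - <<'E'
from h import *
go(.6965,-.0868,.12,.061)
w=V('wrist');cv2.imwrite('pics/w20.png',w.p[:,:,::-1])
E
```

```text
clock: 21.72
position: [0.7049, -0.0376, 0.2004]
tcp_rot: [-0.002, 0.999, 0.035, 0.008]
wrist_force: [-0.4, 0.4, -0.3]
gripper_width: 0.729
pos [ 0.7049 -0.0376  0.2004] yaw 0.071 F [-0.4  0.4 -0.3] w 0.729 t 21.7
shift cm [-1.32  4.87  8.01] rows 1.3 turn [-0.003 -0.016] z 0.010
```

View pics/tote.png

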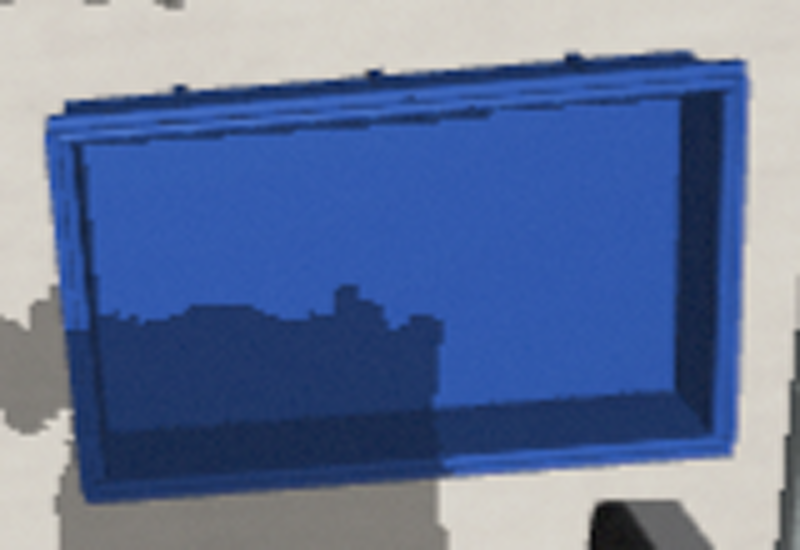

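View pics/w20.png

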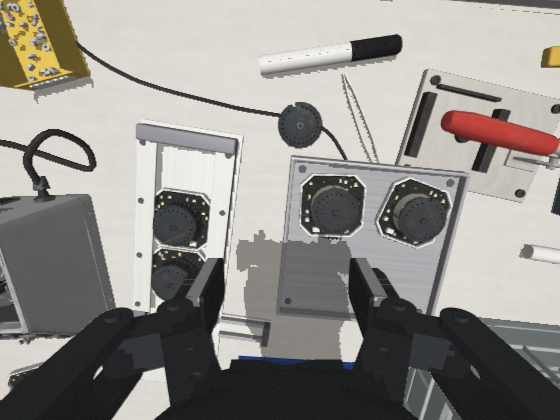

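```bash
python3 - <<'E'
from oct import *
w=load('w2.npz')
Q=np.array([w.atz(u,v,.042)[:2] for u,v in((269.6,188.4),(409.4,177.4),(406.4,256),(277.6,265))],np.float32)
print(Q,cv2.minAreaRect(Q),Q.mean(0))
for i in range(4):
    d=Q[(i+1)%4]-Q[i];print(np.linalg.norm(d),np.arctan2(d[1],d[0]))
E
python3 -m creep '[[[0,0,0.01],[-0.7,2.5,3],70],[[0,0,0],[-0.6,2.4,3],70],[[0,0,0],[0,0,2],70],[[0,0,0],[0,0,0],70]]'
python3 - <<'E'
from h import *
go(.6965,-.0868,.06,.061)
E
```

```text
[[ 0.4765  0.0119]
 [ 0.4763 -0.1839]
 [ 0.3561 -0.1835]
 [ 0.3568  0.0114]] ((0.41654065251350403, -0.08580820262432098), (0.19583187997341156, 0.12016342580318451), 89.81356048583984) [ 0.4164 -0.086 ]
0.19583237 -1.5718143
0.12016345 3.1383388
0.19490539 1.567439
0.119709 0.004485859
clock: 22.28
position: [0.6943, -0.0811, 0.1197]
tcp_rot: [-0.003, 0.999, 0.034, 0.009]
wrist_force: [0.4, -0.1, 0.5]
gripper_width: 0.724
pos [ 0.6943 -0.0811  0.1197] yaw 0.068 F [ 0.4 -0.1  0.5] w 0.724 t 22.3
shift cm [0.07 0.61 5.97] rows 1.0 turn [-0.005 -0.018] z 0.007
```

```bash
python3 -m creep '[[[-0.005,-0.018,0.007],[0.07,0.6,3],70],[[0,0,0],[0,0,3],70],[[0,0,0],[0,0,0],70]]'
python3 - <<'E'
from h import *
go(.6965,-.0868,.037,.061)
w=V('wrist');cv2.imwrite('pics/w21.png',w.p[:,:,::-1])
E
```

```text
clock: 22.65
position: [0.6981, -0.0824, 0.063]
tcp_rot: [-0.001, 0.999, 0.032, 0.002]
wrist_force: [0.8, -0.6, 0.1]
gripper_width: 0.727
pos [ 0.6981 -0.0824  0.063 ] yaw 0.065 F [ 0.8 -0.6  0.1] w 0.727 t 22.6
shift cm [-0.2   0.43  2.6 ] rows 0.4 turn [-0.001 -0.005] z 0.004
```

View pics/w21.png

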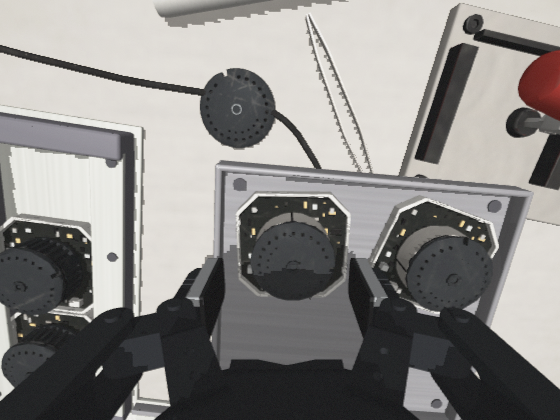

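```bash
python3 -m creep '[[[0,0,0],[-0.2,0.43,1.3],70],[[0,0,0],[0,0.1,1.2],70],[[0,0,0],[0,0,0.1],70],[[0,0,0],[0,0,0],70]]'
python3 - <<'E'
from h import *
go(.6965,-.0868,.037,.061)
E
```

```text
clock: 23.2
position: [0.6992, -0.0877, 0.0409]
tcp_rot: [-0.0, 0.999, 0.032, 0.006]
wrist_force: [0.8, -0.3, -0.4]
gripper_width: 0.727
pos [ 0.6992 -0.0877  0.0409] yaw 0.065 F [ 0.8 -0.3 -0.4] w 0.727 t 23.2
shift cm [-0.27 -0.11  0.38] rows 0.1 turn [-0.    -0.012] z 0.004
```

```bash
python3 -m creep '[[[0,-0.012,0],[-0.27,-0.1,0.35],70],[[0,0,0],[0,0,0],255],[[0,0,0],[0,0,0],255],[[0,0,0],[0,0,0],255],[[0,0,0],[0,0,0],255]]' 30;python3 -m creep '[[[0,0,0],[0,0,-0.3],255],[[0,0,0],[0,0,-3],255],[[0,0,0],[0,0,-5],255],[[0,0,0],[0,0,0],255]]' 30;python3 - <<'E'
from h import *
w=V('wrist');cv2.imwrite('pics/w22.png',w.p[:,:,::-1])
go(.4164,-.041,.12,0)
E
```

```text
clock: 23.82
position: [0.6967, -0.0868, 0.0378]
tcp_rot: [0.0, 0.999, 0.032, -0.0]
wrist_force: [-0.3, 1.0, -0.6]
gripper_width: 0.526
clock: 24.32
position: [0.6965, -0.0865, 0.1231]
tcp_rot: [-0.0, 0.999, 0.033, -0.001]
wrist_force: [0.4, -0.3, -1.4]
gripper_width: 0.523
pos [ 0.6952 -0.0866  0.1207] yaw 0.065 F [-1.3  0.5 -1.5] w 0.525 t 24.4
shift cm [-27.52  -6.37   0.2 ] rows 4.4 turn [-0.001  0.005] z 0.065
```

View pics/w22.png

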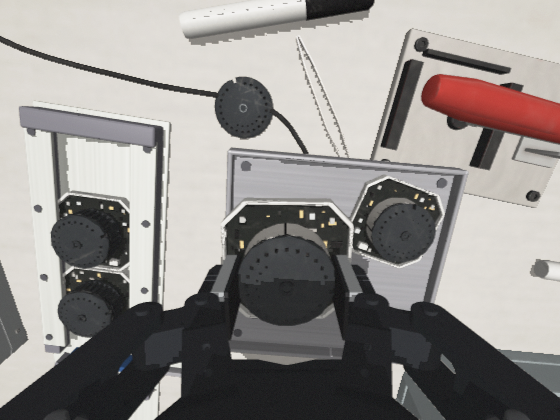

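```bash
python3 -m creep '[[[0,0,0.06],[-5.5,-1.4,0],255],[[0,0,0],[-5.5,-1.4,0],255],[[0,0,0],[-5.5,-1.4,0],255],[[0,0,0],[-5.5,-1.2,0],255],[[0,0,0],[-3.5,0,0],255]]' 30;python3 -m creep '[[[0,0,0],[0,0,0],255]]' 30;python3 - <<'E'
from h import *
go(.4164,-.042,.06,0)
w=V('wrist');cv2.imwrite('pics/w23.png',w.p[:,:,::-1])
E
```

```text
clock: 25.0
position: [0.4299, -0.0351, 0.1168]
tcp_rot: [-0.001, 1.0, 0.001, -0.005]
wrist_force: [1.4, 0.0, -1.0]
gripper_width: 0.523
clock: 25.12
position: [0.4273, -0.0353, 0.1163]
tcp_rot: [-0.001, 1.0, 0.001, -0.006]
wrist_force: [0.6, -0.0, -0.9]
gripper_width: 0.526
pos [ 0.4273 -0.0353  0.1163] yaw 0.002 F [ 0.6 -0.  -0.9] w 0.526 t 25.1
shift cm [-1.02  0.67  5.65] rows 0.9 turn [-0.002  0.013] z 0.002
```

View pics/w23.png

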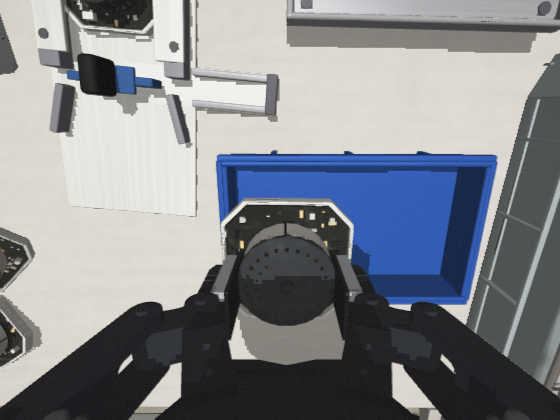

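```bash
python3 -m creep '[[[-0.002,0.013,0],[-1.0,0.67,1.5],255],[[0,0,0],[0,0,0],255],[[0,0,0],[0,0,0],255]]' 30;python3 - <<'E'
from h import *
go(.4164,-.042,.06,0)
w=V('wrist');cv2.imwrite('pics/w24.png',w.p[:,:,::-1]);np.savez('w24.npz',c=w.cloud(),wc=w.wc,K=w.K);w.crop('pics/w24c.png',180,130,560,330,2)
E
```

```text
clock: 25.55
position: [0.4207, -0.0417, 0.1013]
tcp_rot: [-0.001, 1.0, 0.001, 0.001]
wrist_force: [0.8, -0.0, -0.7]
gripper_width: 0.528
pos [ 0.4207 -0.0417  0.1013] yaw 0.002 F [ 0.8 -0.  -0.7] w 0.528 t 25.6
shift cm [-0.43  0.04  4.12] rows 0.7 turn [-0.001 -0.002] z 0.002
```

View pics/w24c.png

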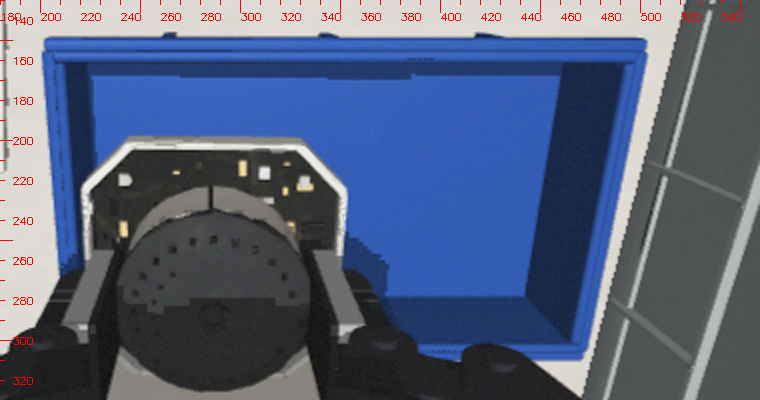

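```bash
python3 - <<'E'
from oct import *
w=load('w24.npz')
for p in((350,149),(350,161),(440,302),(440,309),(202,156),(502,156),(211,162),(495,162)):print(p,w.atz(*p,.042),w.c[p[1],p[0]])
print(w.atz(400,168,.004),w.atz(400,278,.004))
E
```

```text
(350, 149) [ 0.4764 -0.0836  0.042 ] [ 0.4762 -0.0841  0.0395]
(350, 161) [ 0.4687 -0.0841  0.042 ] [ 0.4685 -0.0844  0.0404]
(440, 302) [ 0.3633 -0.1583  0.042 ] [ 0.3623 -0.1593  0.0403]
(440, 309) [ 0.3573 -0.1592  0.042 ] [ 0.4329 -0.0953  0.1525]
(202, 156) [0.4716 0.0124 0.042 ] [0.4714 0.013  0.0398]
(502, 156) [ 0.4722 -0.1825  0.042 ] [ 0.4719 -0.1841  0.0397]
(211, 162) [0.4678 0.0068 0.042 ] [0.4674 0.0074 0.0396]
(495, 162) [ 0.4683 -0.1788  0.042 ] [ 0.4682 -0.1791  0.0415]
[ 0.4584 -0.1313  0.004 ] [ 0.3623 -0.1418  0.004 ]
```

```bash
python3 -m creep '[[[0,0,0],[-0.4,0,3],255],[[0,0,0],[0,0,3],255],[[0,0,0],[0,0,0],255]]' 30;python3 - <<'E'
from h import *
go(.4164,-.042,.0198,0)
E
```

```text
clock: 25.98
position: [0.4194, -0.0412, 0.041]
tcp_rot: [-0.001, 1.0, 0.001, 0.002]
wrist_force: [1.2, -0.4, -0.5]
gripper_width: 0.524
pos [ 0.4194 -0.0412  0.041 ] yaw 0.002 F [ 1.2 -0.4 -0.5] w 0.524 t 26.0
shift cm [-0.31  0.08  2.12] rows 0.3 turn [-0.001 -0.005] z 0.002
```

```bash
python3 -m creep '[[[0,0,0],[-0.3,0.08,1.2],255],[[0,0,0],[0,0,0.6],255],[[0,0,0],[0,0,0],255]]' 30;python3 -m creep '[[[0,0,0],[0,0,0.25],255],[[0,0,0],[0,0,0],255]]' 30;python3 - <<'E'
from h import *
go(.4164,-.042,.0198,0)
E
```

```text
clock: 26.35
position: [0.418, -0.0421, 0.0239]
tcp_rot: [-0.0, 1.0, 0.001, 0.004]
wrist_force: [0.3, -0.8, 0.0]
gripper_width: 0.523
clock: 26.6
position: [0.4184, -0.0422, 0.0218]
tcp_rot: [-0.0, 1.0, 0.001, 0.004]
wrist_force: [-0.3, -0.6, -2.0]
gripper_width: 0.526
pos [ 0.4184 -0.0422  0.0218] yaw 0.002 F [-0.3 -0.6 -2. ] w 0.526 t 26.6
shift cm [-0.2  -0.02  0.2 ] rows 0.0 turn [-0.001 -0.008] z 0.002
```

```bash
python3 -m creep '[[[0,0,0],[0,0,0.2],255],[[0,0,0],[0,0,0],255]]' 30;python3 -m creep '[[[0,0,0],[0,0,0],95],[[0,0,0],[0,0,0],95],[[0,0,0],[0,0,-1],95],[[0,0,0],[0,0,-5],95],[[0,0,0],[0,0,-5],70]]' 30;python3 - <<'E'
from h import *
go(.694,-.175,.14,-.292)
w=V('wrist');cv2.imwrite('pics/w25.png',w.p[:,:,::-1])
E
```

```text
clock: 26.85
position: [0.4186, -0.0423, 0.02]
tcp_rot: [-0.0, 1.0, 0.001, 0.004]
wrist_force: [-0.6, -0.0, -1.3]
gripper_width: 0.525
clock: 27.48
position: [0.4159, -0.0414, 0.1315]
tcp_rot: [-0.001, 1.0, 0.002, 0.001]
wrist_force: [0.4, -0.8, -0.2]
gripper_width: 0.725
pos [ 0.4159 -0.0414  0.1315] yaw 0.003 F [ 0.4 -0.8 -0.2] w 0.725 t 27.5
shift cm [27.76 13.45 -0.81] rows 4.4 turn [-0.003 -0.003] z 0.295
```

View pics/w25.png

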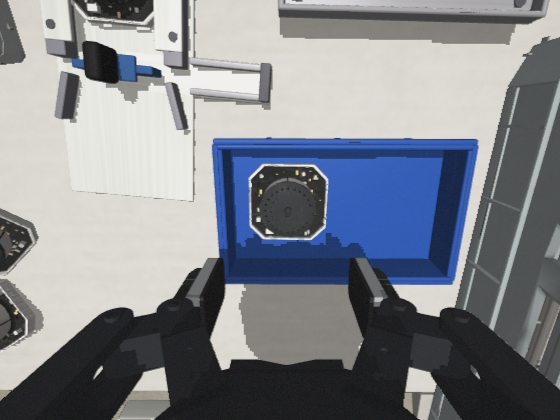

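```bash
python3 -m creep '[[[0,0,0],[5.5,2.6,-1],70],[[0,0,0],[5.5,2.6,-1],70],[[0,0,0],[5.5,2.6,-1],70],[[0,0,0],[5.5,2.6,0],70],[[0,0,0],[3,1.5,0],70]]' 30;python3 -m creep '[[[0,0,0.15],[0,0,0],70],[[0,0,0.145],[0,0,0],70],[[0,0,0],[0,0,0],70]]'; python3 - <<'E'
from h import *
go(.694,-.175,.12,-.292)
w=V('wrist');cv2.imwrite('pics/w26.png',w.p[:,:,::-1])
E
```

```text
clock: 28.15
position: [0.671, -0.1611, 0.1765]
tcp_rot: [0.001, 1.0, 0.003, 0.007]
wrist_force: [-1.1, -0.3, 0.7]
gripper_width: 0.724
clock: 28.52
position: [0.6722, -0.162, 0.1772]
tcp_rot: [-0.001, 0.989, -0.148, 0.007]
wrist_force: [0.7, 0.6, -0.3]
gripper_width: 0.725
pos [ 0.6722 -0.162   0.1772] yaw -0.297 F [ 0.7  0.6 -0.3] w 0.725 t 28.5
shift cm [2.39 0.63 5.75] rows 0.9 turn [-0.005 -0.014] z -0.005
```

View pics/w26.png

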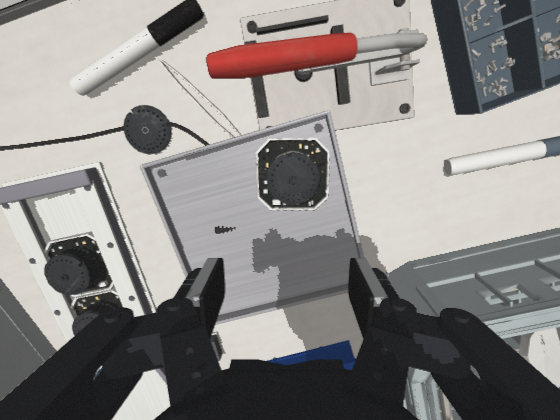

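```bash
python3 -m creep '[[[-0.005,-0.014,-0.005],[2.4,0.6,3],70],[[0,0,0],[0,0,2.5],70],[[0,0,0],[0,0,0],70]]'; python3 - <<'E'
from h import *
go(.694,-.175,.037,-.292)
w=V('wrist');cv2.imwrite('pics/w27.png',w.p[:,:,::-1]);c=w.cloud();k=c[(c[...,0]>.74)&(c[...,1]<-.05)&(c[...,1]>-.3)];print(k[:,2].max())
E
```

```text
clock: 28.95
position: [0.6944, -0.1749, 0.1232]
tcp_rot: [-0.0, 0.99, -0.139, 0.0]
wrist_force: [-0.2, 0.3, 0.7]
gripper_width: 0.728
pos [ 0.6944 -0.1749  0.1232] yaw -0.279 F [-0.2  0.3  0.7] w 0.728 t 28.9
shift cm [-0.05  0.03  8.62] rows 1.4 turn [-0.001 -0.001] z 0.013
0.2653341546773589
```

View pics/w27.png

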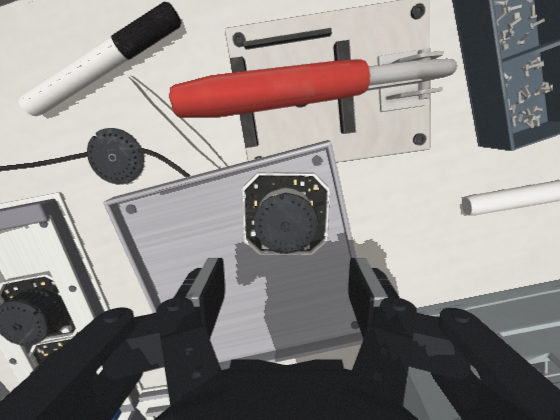

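```bash
python3 - <<'E'
from h import *
w=V('wrist')
for p in((200,97),(280,85),(350,75),(430,68)):print(w.dep(*p))
E
python3 -m creep '[[[0,0,0.01],[0,0,3],70],[[0,0,0],[0,0,2.5],70],[[0,0,0],[0,0,0],70]]'; python3 - <<'E'
from h import *
go(.694,-.175,.037,-.292)
w=V('wrist');cv2.imwrite('pics/w28.png',w.p[:,:,::-1])
E
```

```text
[ 0.78617107 -0.16192037  0.12023771]
[ 0.78157506 -0.19787807  0.11527335]
[ 0.77734469 -0.23120671  0.10818497]
[ 0.77021811 -0.27477306  0.09365793]
clock: 29.42
position: [0.6977, -0.1756, 0.075]
tcp_rot: [0.0, 0.99, -0.143, 0.005]
wrist_force: [-0.3, 0.1, 0.3]
gripper_width: 0.723
pos [ 0.6977 -0.1756  0.075 ] yaw -0.288 F [-0.3  0.1  0.3] w 0.723 t 29.4
shift cm [-0.41  0.05  3.79] rows 0.6 turn [-0.001 -0.01 ] z 0.004
```

View pics/w28.png

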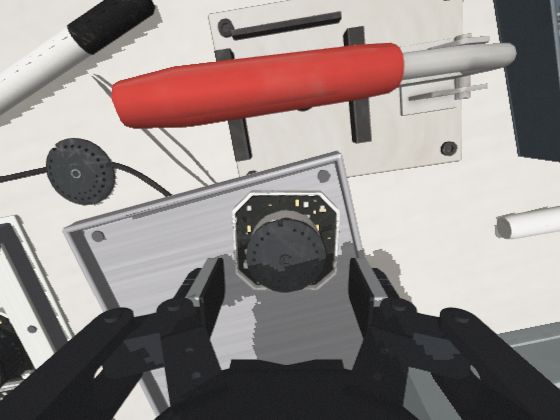

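```bash
python3 -m creep '[[[0,-0.01,0],[-0.4,0.05,1.7],70],[[0,0,0],[0,0,1.7],70],[[0,0,0],[0,0,0],70]]'; python3 - <<'E'
from h import *
go(.694,-.175,.037,-.292)
E
```

```text
clock: 29.85
position: [0.6956, -0.1754, 0.0432]
tcp_rot: [-0.0, 0.99, -0.143, 0.003]
wrist_force: [-0.4, -0.2, 0.2]
gripper_width: 0.728
pos [ 0.6956 -0.1754  0.0432] yaw -0.287 F [-0.4 -0.2  0.2] w 0.728 t 29.9
shift cm [-0.17  0.01  0.62] rows 0.1 turn [-0.001 -0.005] z 0.005
```

```bash
python3 -m creep '[[[0,0,0],[-0.1,0,0.55],70],[[0,0,0],[0,0,0],255],[[0,0,0],[0,0,0],255],[[0,0,0],[0,0,0],255],[[0,0,0],[0,0,0],255]]' 30;python3 -m creep '[[[0,0,0],[0,0,-0.3],255],[[0,0,0],[0,0,-3],255],[[0,0,0],[0,0,-5],255],[[0,0,0],[0,0,0],255]]' 30;python3 - <<'E'
from h import *
w=V('wrist');cv2.imwrite('pics/w29.png',w.p[:,:,::-1])
go(.4164,-.130,.12,0)
E
```

```text
clock: 30.48
position: [0.6951, -0.1751, 0.0383]
tcp_rot: [-0.0, 0.99, -0.143, 0.003]
wrist_force: [-1.1, -0.3, -1.6]
gripper_width: 0.527
clock: 30.98
position: [0.6946, -0.1749, 0.1241]
tcp_rot: [-0.0, 0.99, -0.143, 0.003]
wrist_force: [0.5, 0.0, -2.3]
gripper_width: 0.524
pos [ 0.6933 -0.1748  0.1214] yaw -0.287 F [ 0.2  0.4 -2.3] w 0.523 t 31.0
shift cm [-27.83   3.54   0.08] rows 4.5 turn [-0.001 -0.002] z -0.287
```

View pics/w29.png

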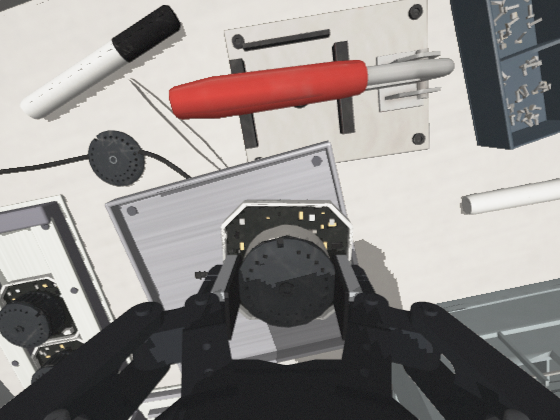

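```bash
python3 -m creep '[[[0,0,-0.145],[0,0,-1],255],[[0,0,-0.142],[0,0,0],255],[[0,0,0],[-5.5,-0.9,0],255],[[0,0,0],[-5.5,-0.9,0],255],[[0,0,0],[-5.5,-0.9,0],255]]' 30;python3 -m creep '[[[0,0,0],[-5.5,-0.9,0],255],[[0,0,0],[-4,-0.9,0],255],[[0,0,0],[0,0,0],255]]' 30;python3 - <<'E'
from h import *
go(.4164,-.130,.08,0)
E
```

```text
clock: 31.65
position: [0.5233, -0.1478, 0.1256]
tcp_rot: [-0.002, 1.0, 0.005, -0.002]
wrist_force: [-0.0, -0.1, -0.6]
gripper_width: 0.524
clock: 32.02
position: [0.4199, -0.13, 0.1238]
tcp_rot: [-0.002, 1.0, 0.004, -0.004]
wrist_force: [0.4, -0.0, -0.8]
gripper_width: 0.525
pos [ 0.4199 -0.13    0.1238] yaw 0.009 F [ 0.4 -0.  -0.8] w 0.525 t 32.0
shift cm [-0.31  0.01  4.38] rows 0.7 turn [-0.004  0.008] z 0.009
```

```bash
python3 -m creep '[[[-0.004,0.008,0.009],[-0.3,0,2],255],[[0,0,0],[0,0,2.3],255],[[0,0,0],[0,0,0],255]]' 30;python3 - <<'E'
from h import *
go(.4164,-.130,.0203,0)
w=V('wrist');cv2.imwrite('pics/w30.png',w.p[:,:,::-1])
E
```

```text
clock: 32.4
position: [0.4171, -0.1302, 0.0792]
tcp_rot: [-0.0, 1.0, -0.001, -0.0]
wrist_force: [0.1, -0.1, -0.7]
gripper_width: 0.518
pos [ 0.4171 -0.1302  0.0792] yaw -0.001 F [ 0.1 -0.1 -0.7] w 0.518 t 32.4
shift cm [-0.07 -0.02  5.89] rows 0.9 turn [-0.  0.] z -0.001
```

View pics/w30.png

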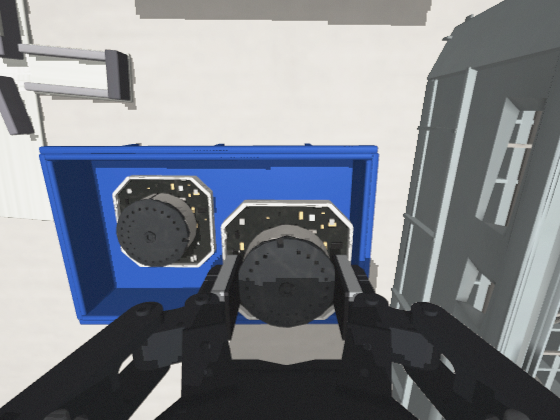

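```bash
python3 - <<'E'
from h import *
w=V('wrist')
for p in((410,210),(440,75),(430,210),(395,290),(400,330)):print(p,w.dep(*p).round(3))
E
python3 -m creep '[[[0,0,0],[0,0,2.3],255],[[0,0,0],[0,0,1.8],255],[[0,0,0],[0,0,0],255]]' 30;python3 - <<'E'
from h import *
go(.4164,-.130,.0203,0)
E
```

```text
(410, 210) [ 0.428 -0.221  0.009]
(440, 75) [ 0.517 -0.224  0.022]
(430, 210) [ 0.436 -0.223  0.034]
(395, 290) [ 0.363 -0.217  0.009]
(400, 330) [ 0.423 -0.17   0.134]
clock: 32.88
position: [0.4203, -0.1311, 0.0411]
tcp_rot: [0.001, 1.0, -0.001, 0.003]
wrist_force: [-0.9, -0.8, -0.6]
gripper_width: 0.52
pos [ 0.4203 -0.1311  0.0411] yaw -0.001 F [-0.9 -0.8 -0.6] w 0.520 t 32.9
shift cm [-0.41 -0.12  2.08] rows 0.3 turn [ 0.002 -0.006] z -0.001
```

```bash
python3 -m creep '[[[0,0,0],[-0.4,-0.12,1.2],255],[[0,0,0],[0,0,0.6],255],[[0,0,0],[0,0,0],255]]' 30;python3 -m creep '[[[0,0,0],[0,0,0.25],255],[[0,0,0],[0,0,0],255]]' 30;python3 - <<'E'
from h import *
go(.4164,-.130,.0203,0)
E
```

```text
clock: 33.25
position: [0.4173, -0.1303, 0.0237]
tcp_rot: [0.002, 1.0, -0.001, 0.004]
wrist_force: [0.1, -1.0, -1.0]
gripper_width: 0.521
clock: 33.5
position: [0.4175, -0.1304, 0.0214]
tcp_rot: [0.002, 1.0, -0.001, 0.004]
wrist_force: [0.0, 0.2, -1.0]
gripper_width: 0.522
pos [ 0.4175 -0.1304  0.0214] yaw -0.002 F [ 0.   0.2 -1. ] w 0.522 t 33.5
shift cm [-0.12 -0.04  0.11] rows 0.0 turn [ 0.003 -0.008] z -0.002
```

```bash
python3 -m creep '[[[0,0,0],[0,0,0.12],255],[[0,0,0],[0,0,0],255]]' 30;python3 -m creep '[[[0,0,0],[0,0,0],95],[[0,0,0],[0,0,0],95],[[0,0,0],[0,0,-1],95],[[0,0,0],[0,0,-5],95],[[0,0,0],[0,0,-5],70]]' 30;python3 -m creep '[[[0,0,0],[2,-3,-6],0],[[0,0,0],[2,-3,-5],0],[[0,0,0],[0,0,0],0]]';python3 - <<'E'
from h import *
go(.4164,-.130,.0203,0)
w=V('wrist');cv2.imwrite('pics/w31.png',w.p[:,:,::-1])
s=V('side');s.crop('pics/s31.png',200,180,360,300,5)
t=V('top');t.crop('pics/t31.png',120,110,420,270,2)
E
```

```text
clock: 33.75
position: [0.4177, -0.1305, 0.0203]
tcp_rot: [0.002, 1.0, -0.001, 0.004]
wrist_force: [0.6, -0.5, -1.1]
gripper_width: 0.527
clock: 34.38
position: [0.4153, -0.1289, 0.1319]
tcp_rot: [0.0, 1.0, -0.0, 0.002]
wrist_force: [1.1, -0.9, -0.7]
gripper_width: 0.724
clock: 34.75
position: [0.4537, -0.071, 0.2429]
tcp_rot: [0.001, 1.0, -0.0, 0.005]
wrist_force: [-0.4, 0.0, -0.9]
gripper_width: 0.999
pos [ 0.4537 -0.071   0.2429] yaw -0.001 F [-0.4  0.  -0.9] w 0.999 t 34.8
shift cm [-3.95  5.84 22.23] rows 3.6 turn [ 0.003 -0.01 ] z -0.001
```

View pics/w31.png

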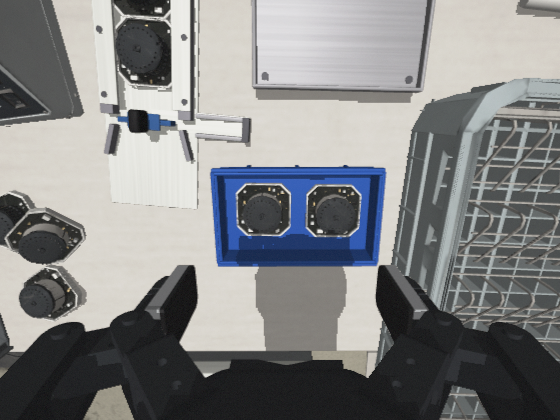

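View pics/s31.png

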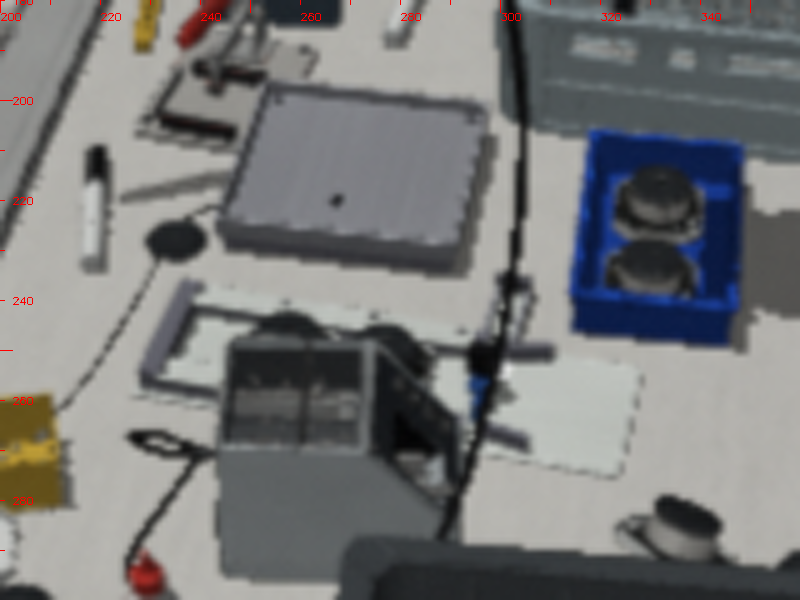

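View pics/t31.png

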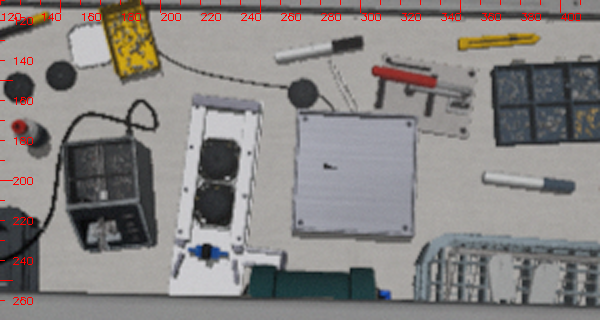

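```bash
python3 -c "
from plant import *
print(close_job())"
```

```text
the job is handed in; nothing more can be done
None
```

I emptied the catch tray and handed the job in at about 35 s of the 208 s allowed.

- **Gate and black units:** I opened the gate to its stop. Then I slid both all-black units that were there (the apron one and the one in the tray) into the lane, and pushed the gate back to its shut stop. The rear unit's tray ends about 30 mm past the gate.
- **White units:** both white-sided units stand flat and upright, side by side, on the tote floor.

Last views from the wrist, side and top cameras showed:

- **Tray and lane:** the tray is empty of units, and both black units sit in the lane behind the gate. The gate is centred in the mouth, to within about 1 mm by the pictures.
- **Tote and bystanders:** both white units are in the tote. I did not touch the marker, cap or bottle, but I did not measure their positions before and after.
- **Gate stops:** pressing the gate against its stops gave brief wrist readings of about 44 N and 54 N, both through the gripped tab. The task's limits are 40 N on the arm or gripper body and 120 N at the wrist. I had no separate reading of the gripper body, so I could not check the 40 N limit directly.

No check failed or disagreed.

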